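# Press relays home in a socket strip on a lever press

### The job

Make up the relay strip on the lever press: plug every white relay on the bench into a socket of its own in the grey strip that lies in the nest of the press's shuttle, then push the shuttle fully in under the ram. Pull the sprung lever down through its whole stroke so that the relays are pressed fully home, and ease it back up slowly to its rest, never letting it fly back. Draw the shuttle fully out again and set the finished strip, relays in it, flat in the low black tray, leaving the other things on the bench alone.

Things in the scene. Friction and masses are not known exactly. Their poses are not given: they have to be found in the camera images.
- press: grey bench lever press, fixed. Origin on the bench under the middle of the ram; x points from the operator's side into the press, y left, z up. Base plate x -0.25 to 0.115, y +-0.095, 14 thick; the head stands over the ram from x -0.033 back, y +-0.052, z 0.15 to 0.25; the ram's plate (58 x 126) hangs 99 above the bench with the lever up. The nest's floor is 28 above the bench.
- shuttle (a joint): m; aluminium shuttle that slides along the press's x: 0 = fully out toward the operator (loading), 0.13 = fully in, nest under the ram. Drag about 2.5 N; stays where left; hard stops at both ends.
- nest (a point): middle of the nest's floor on the shuttle, axes as the press. The strip lies here at the start, its length along the press's y (either way round), underside on the floor, 2 mm play all round. Fences 8 high stand round it, with gaps 68 wide in the middle of the two long sides for fingers.
- shuttle_knob (a point): grip point of the shuttle's black knob: an upright stem 18 across, with a 24 wide head, on the shuttle, 110 nearer the operator than the nest's middle; this point is 26 above the shuttle's top face, 16 below the knob's top. Pinch it from above.
- lever (a joint): rad; 0 = at rest, 42 degrees above level, 1.22 = end of the stroke (hard stop), 28 degrees below level. A return spring pushes back with about 3 N at the grip at rest and 7 N at the end, pressing relays adds up to 6 N; let go, it flies back. The lever drives the ram down 14.75 mm per rad.
- lever_grip (a point): middle of the lever's black grip: a round bar 19 across and 72 long, along the press's y, at the left of the press, free at its left end, 0.184 left of the press's origin. It travels down on an arc of radius 0.19 m about an axis along the press's y at press x -0.005, height 0.20, bulging toward the operator. Pinch it from above across its thickness, or push it down from above.
- strip: loose grey socket strip, in the nest at the start, 44 (its x) x 126 (its y) x 28 high, 0.22 kg; origin under its middle, z up. Three pockets open upward, 22 (x) x 26 (y), mouths chamfered. A relay's foot first stands on a stiff contact plate 11 below the strip's top (relay origin 17 above the strip's); 22 N drives the plate 6 lower (home: 11) and it stays there. Grip it across its 44 width, also when loaded.
- socket_1 (a point): middle of the mouth of the strip's pocket at y -0.038, at the level of the strip's top
- socket_2 (a point): same for the middle pocket
- socket_3 (a point): same for the pocket at y +0.038
- relay_1: plug-in relay, upright block: black plug foot 20.4 (its x) x 24.4 (its y) x 18 high below a white and black housing 26 (x) x 30 (y) x 24 high; 42 tall in all, 45 g. Origin under the middle of the foot, z up. Stands on its foot on the bench. May be absent.
- relay_2: plug-in relay, upright block: black plug foot 20.4 (its x) x 24.4 (its y) x 18 high below a white and black housing 26 (x) x 30 (y) x 24 high; 42 tall in all, 45 g. Origin under the middle of the foot, z up. Stands on its foot on the bench. May be absent.
- relay_3: plug-in relay, upright block: black plug foot 20.4 (its x) x 24.4 (its y) x 18 high below a white and black housing 26 (x) x 30 (y) x 24 high; 42 tall in all, 45 g. Origin under the middle of the foot, z up. Stands on its foot on the bench. May be absent.
- transformer_2: small black and yellow transformer 30 x 40 x 28, a bystander; origin under its middle
- capacitor_2: black capacitor, 25 across, 40 tall, a bystander; origin under its middle
- pin_carton: cardboard carton 45 x 62 x 38, a bystander; origin under its middle
- post (a point): foot of a white gantry post that stands on the bench ahead of the robot, 40 (x) x 80 (y) and taller than the robot, solid and fixed; this point is the middle of its section. Fold the arm in before swinging past it.
- out_tray: fixed low black tray for finished strips, 130 (its x) x 190 (its y), walls 4 thick and 16 high, floor 4 above the bench; origin under its middle on the bench, z up.
Not all that is in view belongs to the job. Leave any turquoise look-alike of the relay_3 alone. Leave any blue look-alike of the relay_1 alone.

How it is judged:
On the way, in this order (a step that is already met when the one before it is completed fails the run):
1. the strip lies in the nest, the shuttle out, with every relay plugged into a socket (horizontal distance between strip and nest below 0.005 m and z of strip in the frame of nest below 0.004 m and z of each of relay_1, relay_2, relay_3 in the frame of strip below 0.0195 m and (horizontal distance between relay_1 and socket_1 below 0.003 m or horizontal distance between relay_1 and socket_2 below 0.003 m or horizontal distance between relay_1 and socket_3 below 0.003 m) and (horizontal distance between relay_2 and socket_1 below 0.003 m or horizontal distance between relay_2 and socket_2 below 0.003 m or horizontal distance between relay_2 and socket_3 below 0.003 m) and (horizontal distance between relay_3 and socket_1 below 0.003 m or horizontal distance between relay_3 and socket_2 below 0.003 m or horizontal distance between relay_3 and socket_3 below 0.003 m) and value of joint shuttle below 0.05 m), for 0.2 s.
2. the shuttle is fully in under the ram (value of joint shuttle above 0.124 m), for 0.2 s.
3. the lever is pulled through its whole stroke and every relay is pressed home (value of joint lever above 1.12 rad and z of each of relay_1, relay_2, relay_3 in the frame of strip below 0.0135 m and (horizontal distance between relay_1 and socket_1 below 0.003 m or horizontal distance between relay_1 and socket_2 below 0.003 m or horizontal distance between relay_1 and socket_3 below 0.003 m) and (horizontal distance between relay_2 and socket_1 below 0.003 m or horizontal distance between relay_2 and socket_2 below 0.003 m or horizontal distance between relay_2 and socket_3 below 0.003 m) and (horizontal distance between relay_3 and socket_1 below 0.003 m or horizontal distance between relay_3 and socket_2 below 0.003 m or horizontal distance between relay_3 and socket_3 below 0.003 m)), for 0.1 s.
4. the lever is back at rest (value of joint lever below 0.1 rad), for 0.2 s.
5. the shuttle is fully out (value of joint shuttle below 0.008 m), for 0.2 s.
At the end, for the whole second after the job is handed in: every relay present is in a pocket (within 3 mm of its middle) and home (its origin less than 13.5 mm above the strip's; 11 nominal), the strip lies flat and at rest on the tray's floor within its walls, the lever is at rest (under 0.1 rad) and the shuttle out (under 20 mm) (z of each of relay_1, relay_2, relay_3 in the frame of strip below 0.0135 m and (horizontal distance between relay_1 and socket_1 below 0.003 m or horizontal distance between relay_1 and socket_2 below 0.003 m or horizontal distance between relay_1 and socket_3 below 0.003 m) and (horizontal distance between relay_2 and socket_1 below 0.003 m or horizontal distance between relay_2 and socket_2 below 0.003 m or horizontal distance between relay_2 and socket_3 below 0.003 m) and (horizontal distance between relay_3 and socket_1 below 0.003 m or horizontal distance between relay_3 and socket_2 below 0.003 m or horizontal distance between relay_3 and socket_3 below 0.003 m) and x of strip in the frame of out_tray between -0.05 and 0.05 m and y of strip in the frame of out_tray between -0.05 and 0.05 m and z of strip in the frame of out_tray below 0.008 m and angle between strip's own z axis and vertical below 0.08 rad and linear speed of strip below 0.02 m/s and value of joint lever below 0.1 rad and value of joint shuttle below 0.02 m); the robot touches nothing.
It fails at once if the lever flies back (faster than 1.7 rad/s) (velocity of joint lever below -1.7 rad/s).
It fails at once if the transformer, the capacitor or the carton is shoved away (over 5 cm) (distance of any of transformer_2, capacitor_2, pin_carton from where it was at the start of the episode above 0.05 m).
Of relay_1, relay_2, relay_3 only 2 to 3 are there at a start; the rules pass over those that are not, and their reading is None.
At some moment in a run one of relay_1, relay_2, relay_3 may be knocked a few centimetres aside while the robot is not near it.
It also fails if it takes over 200 s, if anything falls off the work surface, if the arm or the gripper's body presses on something with over 40 N, if the wrist force passes 120 N, or if a joint passes its speed limit or range.

### The arm

A 6-joint arm with a two-finger parallel gripper is mounted at the origin on the work surface; the furniture and walls round the work are solid. World frame = base frame: x ahead of the robot, y to its left, z up, the work surface at z = 0. Lengths are in m, angles in rad, forces in N, time in s.
With the tool pointing down it reaches from about 0.375 to 0.9 m from the base axis. Payload 3.1 kg.
Tool frame: the origin (TCP) lies at the very end of the fingers, on their centre line; the grasp point (between the pads) lies 19 mm behind it (manip.grasp_offset is the distance from the TCP to the grasp point, in m); z points along the fingers, y is the line along which they close (so a half turn about z gives the same grasp; the last joint's range is limited). The gripper opens to 85 mm and grips with 20 to 120 N. Pads are 22 mm wide; open, the fingers measure 114 mm over their backs; the gripper's body (76 mm by 85 mm) begins 54 mm behind the grasp point. The pads swing forward as they close: fully open they stand 13 mm farther back than shut.
Start: joints at [1.109, 0.527, 1.433, -0, 1.181, -0.178], TCP at [0.174, 0.6, 0.194] pointing down, gripper open.
Joint ranges: [-3.08, 3.08], [-0.75, 2.2], [0.22, 2.44], [-1.43, 4.57], [0, 2.65], [-2.85, 2.85]. Speed limits (rad/s): [2.79, 2.79, 3.14, 3.14, 3.14, 3.14].

### API

Orientations are given as a rotation vector (axis times angle).
In Python, from plant import sense, eyes, job, manip gives the robot as it stands.
- The arm moves only by the tool move_arm, never from a script. Its arguments are lists of equal length, an entry for each row: "slide": the shift along the tool's x, y, z in mm, a list of three; "turn": the turn about the tool's z in rad. A call has 1 to 5 rows; each row is the pose to reach, as a shift and turn from the pose commanded when the call began, along the tool's axes at that moment; what a row does not reach only later rows make up. A row lasts 1/10 s, in which the tool goes at most 50 mm and 8.59 degrees, less where a joint would pass 70% of its speed; a pose out of reach is approached as far as the arm can. A call with a gripper value outside its range is refused whole. "claw" is the gripper command: -1 is shut, 1 is fully open, values between are in proportion, set as the call begins (left out, the last holds). The fingers move at their own pace and stop on an object; "squeeze" is the grip in N (left out, the last holds). Time passes only in rows, so rows that repeat a pose let the fingers close. It gives the time, the measured TCP pose, the force, the opening and the grip force at its end, in the units of the state.
- sense(): the state, without advancing time (a new reading comes with each control period).
- eyes.get_image(name): name is "scene" or "top"; returns a dict with "frame" (400x640x3 uint8, red, green, blue), "intrinsics" (3x3 intrinsics, pixels), "dist" ([k1, k2, p1, p2, k3] as OpenCV has them; the pictures are not rectified), "rvec" (rotation vector, rad) and "tvec" (3), from world to camera coordinates, as OpenCV has them. Camera axes: x right, y down, z forward; pixel columns grow to the right and rows downward; lengths in m; the calibration is good to about 2 mm. A picture is of the moment at which its call begins. There is no depth.
- job.hand_in(): hands the job in; it is judged then, once.
The state is a dict: "t": time; "q": joint angles; "qd": joint speeds; "tau": joint torques, N m; "tool_pos": TCP position; "ee_rot": TCP orientation; "ft_force": force on the tool from outside, world axes, zero at the start; "ft_torque": the same for the moment, N m; "gripper_width": opening from 0.0 (shut) to 1.0 (fully open); "finger_force": force on a finger pad.
Only numpy, scipy, OpenCV 4.12 (cv2) and the standard library are available. Lean on these libraries where they do the work, as an engineer would, in place of code of your own. Each camera call takes 0.05 s, during which the arm holds its last target. There are 200 camera calls.

## Working session

There is one attempt and no reset: what is moved stays moved. The work goes in short steps, Python scripts to look and compute and a tool call to move; the robot and the scene stay as the last step left them, time stands still between calls to the robot, and variables do not carry over. Pictures are saved under pics/ and viewed, at most 14 in all, crops included, and the job is handed in when it is done.

Besides the shell and the picture viewer there is one more tool, called after "Call:" in YAML: its name, and indented under it one key for each argument. move_arm: Moves the arm, as the interface text tells. Its arguments: {"type":"object","properties":{"slide":{"type":"array"},"turn":{"type":"array"},"claw":{"type":"number"},"squeeze":{"type":"number"}},"required":["slide","turn"]}

```bash
mkdir -p pics
cat > h.py <<'E'
import cv2,numpy as np
from plant import sense,eyes,job,manip
def grab(n,f=None):
    d=eyes.get_image(n)
    if f: cv2.imwrite('pics/'+f,d['frame'][:,:,::-1])
    return d
def ray(d,uv):
    uv=np.array(uv,float).reshape(-1,1,2)
    p=cv2.undistortPoints(uv,np.array(d['intrinsics']),np.array(d['dist'])).reshape(-1,2)
    R=cv2.Rodrigues(np.array(d['rvec'],float))[0];t=np.array(d['tvec']).ravel()
    return -R.T@t,np.c_[p,np.ones(len(p))]@R
def onz(d,uv,z):
    c,r=ray(d,uv);return c+r*((z-c[2])/r[:,2])[:,None]
def proj(d,P):
    return cv2.projectPoints(np.array(P,float).reshape(-1,3),np.array(d['rvec'],float),np.array(d['tvec'],float),np.array(d['intrinsics']),np.array(d['dist']))[0].reshape(-1,2)
E
python3 - <<'E'
from h import *
import pickle
a=grab('top','top0.png');b=grab('scene','scene0.png')
pickle.dump((a,b),open('v0.pkl','wb'))
for d in(a,b): print(ray(d,[[320,200]]),d['intrinsics'])
print(sense())
E
```

```text
(array([0.23384258, 0.15606503, 1.37324096]), array([[ 0.25639896,  0.01713834, -0.96645913]])) [[476.78645325   0.         317.18250973]
 [  0.         476.78645325 196.89270962]
 [  0.           0.           1.        ]]
(array([-0.10429392, -0.25076433,  0.68608081]), array([[ 0.69539111,  0.51856467, -0.49780408]])) [[393.7545319    0.         320.34935811]
 [  0.         393.7545319  206.66165564]
 [  0.           0.           1.        ]]
{'t': 0.1, 'q': array([ 1.10947164e+00,  5.28354427e-01,  1.43377160e+00, -2.15802006e-06,
        1.18138678e+00, -1.78512960e-01]), 'qd': array([ 0.00080826,  0.00020049, -0.0049229 , -0.00160425,  0.00069969,
        0.00138404]), 'tau': array([-3.85671910e-04, -4.43303812e+01, -1.78585553e+01, -2.46116988e-04,
        3.89794732e-03,  1.92072299e-06]), 'tool_pos': array([0.17407033, 0.59953309, 0.19264389]), 'ee_rot': array([-4.42674320e-01, -3.10963884e+00,  2.86356635e-03]), 'ft_force': array([-1.04021746, -0.03680146, -1.11440336]), 'ft_torque': array([-0.00720372,  0.01573569, -0.00496119]), 'finger_force': 0.0, 'gripper_width': 0.9998104128693941}
```

View pics/top0.png

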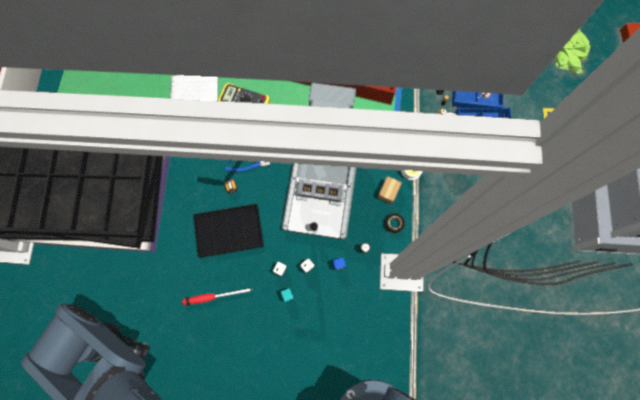

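View pics/scene0.png

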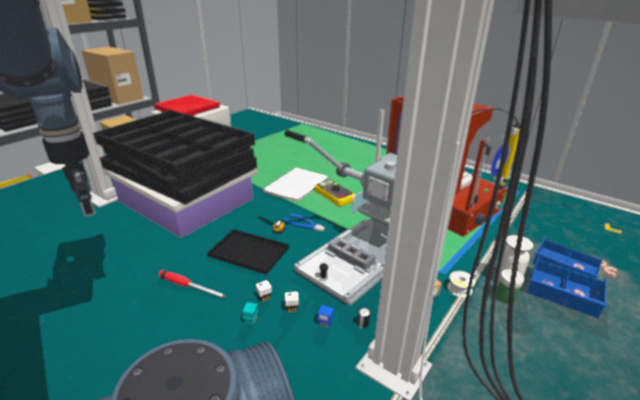

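The top view shows the strip at (320,190) with sockets at 308, 320 and 332, the knob at (311,226), the tray at (228,230), and two white relays at (279,268) and (307,265). Also in view are turquoise (287,295), blue (339,263), capacitor (365,247), carton (389,189) and post (403,272). In the scene view the white relays are at (263,289) and (291,300), and the lever grip is at (297,135).

Run:
```python
from h import *
import pickle
a,b=pickle.load(open('v0.pkl','rb'))
np.set_printoptions(precision=4,suppress=True)
for n,uv,z in [('r1',(279,268),.042),('r2',(307,265),.042),('blue',(339,263),.04),('turq',(287,295),.04),('cap',(365,247),.04),('carton',(389,189),.038),('tray',(228,230),.01),('trans',(230,186),.028),('knob',(311,226),.07),('s1',(308,189),.056),('s2',(320,190),.056),('s3',(332,191),.056),('post',(403,272),0)]:
    p=onz(a,uv,z)[0]; print(n,p,proj(b,p)[0])
A=cv2.resize(a['frame'][150:310,190:410],None,fx=3.6,fy=3.6,interpolation=3)[:,:,::-1]
cv2.imwrite('pics/c1.png',A)
B=cv2.resize(b['frame'][215:345,150:400],None,fx=3.2,fy=3.2,interpolation=3)[:,:,::-1];cv2.imwrite('pics/c2.png',B)
```

```text
r1 [0.3841 0.2811 0.042 ] [262.6229 285.2665]
r2 [0.3975 0.2038 0.042 ] [290.8587 296.1487]
blue [0.4091 0.115  0.04  ] [324.6887 311.1883]
turq [0.3118 0.2529 0.04  ] [249.0974 308.6196]
cap [0.4589 0.0443 0.04  ] [363.6648 312.4459]
carton [ 0.6341 -0.0189  0.038 ] [423.3916 282.582 ]
tray [0.4879 0.4423 0.01  ] [247.9254 250.0365]
trans [0.6164 0.4477 0.028 ] [277.0309 224.3355]
knob [0.5031 0.1994 0.07  ] [320.0588 264.4624]
s1 [0.6138 0.216  0.056 ] [339.9149 245.3797]
s2 [0.613  0.1813 0.056 ] [350.5544 250.3341]
s3 [0.6122 0.1467 0.056 ] [361.5524 255.4532]
post [ 0.4003 -0.0707  0.    ] [395.4613 369.1356]
```

View pics/c1.png

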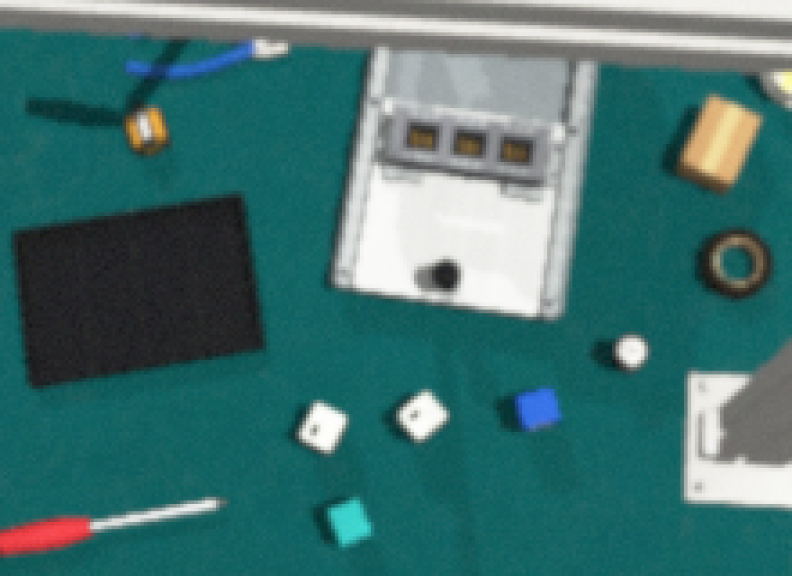

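View pics/c2.png

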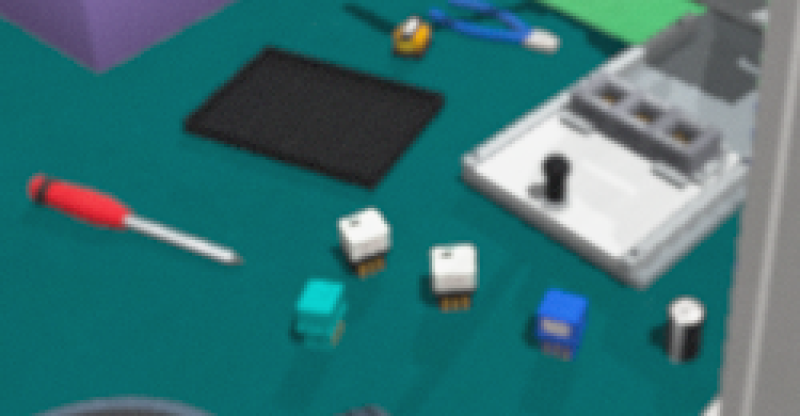

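Two white relays are present, at crop positions (322,427) and (422,415). No third is visible. The tray, strip and press are clear. Next I measure precisely with masks.

```bash
cat >> h.py <<'E'
def rect(d,box,z,f,k=6,near=None):
    "largest mask blob (f on upsampled HSV/RGB) in box x0,y0,x1,y1 -> metric minAreaRect: centre,(w,h),angle of long side"
    x0,y0,x1,y1=box
    im=cv2.resize(d['frame'][y0:y1,x0:x1],None,fx=k,fy=k,interpolation=cv2.INTER_CUBIC)
    m=f(im.astype(int)).astype(np.uint8)
    m=cv2.morphologyEx(m,cv2.MORPH_CLOSE,np.ones((2*k,2*k),np.uint8))
    cs=cv2.findContours(m,cv2.RETR_EXTERNAL,cv2.CHAIN_APPROX_NONE)[0]
    c=max(cs,key=cv2.contourArea).reshape(-1,2)
    P=onz(d,(c+.5)/k-.5+[x0,y0],z)[:,:2]
    (cx,cy),(w,h),a=cv2.minAreaRect((P*1000).astype(np.float32))
    if w<h: w,h,a=h,w,a+90
    M=cv2.moments((P*1000).astype(np.float32).reshape(-1,1,2))
    return np.round([cx,cy,w,h,(a+90)%180-90,M['m10']/M['m00'],M['m01']/M['m00']],1)
E
python3 - <<'E'
from h import *
import pickle
a,b=pickle.load(open('v0.pkl','rb'))
np.set_printoptions(precision=1,suppress=True,linewidth=150)
for th in(150,185,215):
  w=lambda i:i.min(2)>th
  print(th,'r1',rect(a,(268,257,291,280),.042,w),'r2',rect(a,(296,254,319,277),.042,w))
  print('scene r1',rect(b,(250,272,278,305),.042,w),'r2',rect(b,(278,284,306,318),.042,w))
for th in(40,60):
  k=lambda i:i.max(2)<th
  print('tray',rect(a,(185,195,275,265),.016,k)); print('knob',rect(a,(304,216,325,237),.07,k))
f=a['frame']
print(f[262:276,272:287].min(2))
print(f[180:206:2,290:354:2].mean(2).round().astype(int))
print('trs',rect(a,(220,172,242,197),.028,lambda i:(i[...,0]>150)))
E
```

```text
150 r1 [383.1 279.5  32.1  29.2 -22.6 383.1 279.6] r2 [397.1 203.5  31.6  29.3 -45.  397.1 203.4]
scene r1 [381.5 273.4  47.1  33.5  61.2 380.9 274. ] r2 [394.2 198.6  43.3  31.7  43.  394.4 199. ]
185 r1 [383.1 279.6  30.2  27.1 -23.1 383.2 279.6] r2 [397.2 203.6  30.   26.8 -46.2 397.1 203.5]
scene r1 [381.7 274.6  40.9  32.2  66.6 382.7 275.8] r2 [396.5 200.4  34.5  31.   46.6 397.3 201.5]
215 r1 [383.2 279.6  28.4  25.1 -22.6 383.3 279.5] r2 [397.3 203.6  27.9  24.8 -45.6 397.2 203.5]
scene r1 [384.2 278.5  29.   28.9 -23.4 384.4 277.3] r2 [398.1 202.4  28.6  27.2 -46.  397.8 201.6]
tray [485.8 441.6 187.1 126.8 -76.4 486.4 441.5]
knob [501.5 193.2  14.2  10.2   1.  502.  192.9]
tray [486.  441.5 192.2 131.1 -76.4 486.1 441.5]
knob [502.9 193.   17.1  17.1  67.6 502.5 192.8]
[[ 12  10  10  24  82 161 213 186 140  96  53  26  17  15  25]
 [ 15  14  11  51 128 217 245 244 230 191 139  92  53  28  19]
 [ 12   5  23  84 178 240 251 252 250 244 230 190 137  91  43]
 [  6   5  46 131 219 248 252 252 252 252 250 244 229 178  92]
 [  8  29  84 181 237 249 250 252 252 252 252 251 247 222 
[... 1624 characters left out ...]
22 208 227 164 167 140 108  97  88  94  92 105 116 133 151 159 171 152 146 157 154 151 134 130 141 151 180 190 167 198 171 102]
 [220 197 240 196 207 191 185 187 183 201 196 183 149 118 103  82  88  93 100 113 118 138 146 146 142 145 178 163 184 200 168  99]
 [220 208 246 228 211 206 207 194 201 233 235 234 231 230 223 206 204 194 176 130  90  94  87  82  91 119 181 179 192 203 166  89]
 [221 215 249 247 243 241 236 234 232 236 235 234 234 237 236 238 238 237 235 207 157 186 170 157 167 176 209 172 189 197 150  77]
 [212 220 249 250 249 244 238 236 237 237 235 234 235 237 236 239 238 237 238 227 198 180 177 178 196 207 234 176 196 194 143  72]]
trs [619.2 447.3  28.1  27.2 -68.5 619.2 446.3]
```

Run:
```python
from h import *
import pickle
a,b=pickle.load(open('v0.pkl','rb'))
np.set_printoptions(precision=1,suppress=True,linewidth=150)
for th in(105,115,125):
  k=lambda i:i.mean(2)<th
  R=[rect(a,bx,.056,k) for bx in((302,182,313,194),(314,183,327,196),(327,185,340,198))]
  for r in R: print(th,r)
  v=R[0][5:]-R[2][5:]; print('yaw of +y',np.degrees(np.arctan2(v[1],v[0])),np.linalg.norm(v),np.mean(R,0)[5:])
# strip outline by rows along its x through middle pocket gap
for y0,y1 in((0,0),):
  for s in(-.019,.019,0.052,-.052):
    pass
print(manip.grasp_offset, [n for n in dir(manip) if n[0]!='_'])
for f in (lambda i:i.min(2)>170,):
  print('plate',rect(a,(275,195,360,245),.028,f))
# shuttle top front edge etc in scene
print('scene sockets',[rect(b,bx,.056,lambda i:i.mean(2)<90) for bx in((333,238,347,252),(344,243,358,257),(355,250,370,263))])
```

```text
105 [617.7 219.3  30.5  21.8  84.3 617.8 219.3]
105 [614.7 180.7  26.7  21.2  84.7 614.6 180.8]
105 [610.9 143.4  27.2  22.1  84.9 611.  143.4]
yaw of +y 84.88044969697404 76.20400251955274 [614.5 181.2]
115 [618.2 219.2  31.7  23.   87.4 617.9 219.2]
115 [614.7 180.7  28.1  22.6  85.  614.6 180.8]
115 [610.9 143.4  28.8  23.5  84.3 611.  143.3]
yaw of +y 84.80557109226521 76.21299101859208 [614.5 181.1]
125 [618.2 219.2  32.9  24.3  86.8 618.  219.2]
125 [614.7 180.6  29.7  23.7  84.9 614.7 180.7]
125 [610.9 142.4  32.8  25.1  83.8 611.1 143.1]
yaw of +y 84.81914829094782 76.41217180528243 [614.6 181. ]
0.0187 ['IKError', 'grasp_offset']
plate [554.4 186.7 180.3 131.7  85.3 543.4 185.4]
scene sockets [array([592.7, 214. ,  18.8,  17.5, -52.1, 589.1, 214.5]), array([616. , 178.8,  17.9,  13.7,  86.3, 616. , 178.7]), array([612.1, 140.9,  18.3,  14.8,  86.3, 612.3, 140.7])]
```

```bash
cat >> h.py <<'E'
from scipy.spatial.transform import Rotation as Ro
def to(*targets):
    "chain of targets (x,y,z mm, yaw deg of tool y or None): slide/turn of each from the pose before it"
    s=sense();p=np.array(s['tool_pos'])*1000;R=Ro.from_rotvec(s['ee_rot']).as_matrix()
    yaw=np.degrees(np.arctan2(R[1,1],R[0,1]))
    print('at',p.round(1),'yawY',yaw.round(2),'tilt',np.degrees(np.arccos(-R[2,2])).round(2),'q6',s['q'][5].round(2),'t',s['t'],'F',np.round(s['ft_force'],1))
    for x,y,z,w in targets:
        dy=0 if w is None else (w-yaw+90)%180-90
        c,sn=np.cos(np.radians(yaw)),np.sin(np.radians(yaw))
        d=np.array([x,y,z])-p
        print('slide',np.round([-sn*-1*d[0]*-1+0 if 0 else d@[-sn,c,0],d@[c,sn,0],-d[2]],1),'turn',round(-np.radians(dy),3),'rows>=',int(np.ceil(max(np.linalg.norm(d)/50,abs(dy)/8.59))))
        p=np.array([x,y,z]);yaw+=dy
E
sed -i 's/-sn\*-1\*d\[0\]\*-1+0 if 0 else //' h.py
python3 -c "
from h import *
to((383.2,279.6,120,67.4),(383.2,279.6,16,67.4))
R=Ro.from_rotvec(sense()['ee_rot']).as_matrix();print(R.round(3))"
```

```text
at [174.1 599.5 192.6] yawY 73.8 tilt 0.11 q6 -0.18 t 0.1 F [-1.  -0.  -1.1]
slide [-290.1 -248.9   72.6] turn 0.112 rows>= 8
slide [  0.   0. 104.] turn -0.0 rows>= 3
[[-0.96   0.279 -0.001]
 [ 0.279  0.96  -0.002]
 [ 0.    -0.002 -1.   ]]
```

Call:
move_arm:
  slide:
    - [-38, -32, 9]
    - [-76, -65, 19]
    - [-114, -98, 28]
    - [-150, -130, 37]
    - [-180, -155, 46]
  turn: [0.02, 0.04, 0.06, 0.08, 0.112]
  claw: 0.3

```text
t: 0.6
tool_pos: [0.3044, 0.3988, 0.147]
ee_rot: [-0.618, -3.08, 0.002]
ft_force: [0.5, -0.1, 0.4]
gripper_width: 0.649
finger_force: 0.0
```

```bash
python3 -c "
from h import *
to((383.2,279.6,120,67.4),(383.2,279.6,16,67.4))"
```

```text
at [304.4 398.8 147. ] yawY 67.31 tilt 0.06 q6 -0.48 t 0.6 F [ 0.5 -0.1  0.4]
slide [-118.7  -79.5   27. ] turn -0.002 rows>= 3
slide [  0.   0. 104.] turn -0.0 rows>= 3
```

Call:
move_arm:
  slide:
    - [-40, -27, 9]
    - [-80, -53, 18]
    - [-118, -79, 27]
    - [-118, -79, 27]
    - [-118, -79, 27]
  turn: [0, 0, 0, 0, 0]

```text
t: 1.1
tool_pos: [0.3828, 0.2818, 0.1201]
ee_rot: [-0.621, -3.078, 0.001]
ft_force: [-0.5, -0.2, -0.2]
gripper_width: 0.652
finger_force: 0.0
```

Run:
```python
from h import *
d=grab('top','r1a.png')
w=lambda i:i.min(2)>185
print(rect(d,(268,257,291,280),.042,w),'r2',rect(d,(296,254,319,277),.042,w))
to((383.2,279.6,16,67.4))
```

```text
Traceback (most recent call last):
  File "h.py", line 23, in rect
    c=max(cs,key=cv2.contourArea).reshape(-1,2)
      ~~~^^^^^^^^^^^^^^^^^^^^^^^^
ValueError: max() iterable argument is empty
```

Call:
move_arm:
  slide:
    - [-1, -2, 40]
    - [-1, -2, 75]
    - [-1, -2, 95]
    - [-1, -2, 104]
    - [-1, -2, 104]
  turn: [0, 0, 0, 0, 0]

```text
t: 1.65
tool_pos: [0.3814, 0.2814, 0.0158]
ee_rot: [-0.612, -3.08, 0.002]
ft_force: [-0.3, -0.4, -0.0]
gripper_width: 0.649
finger_force: 0.0
```

Call:
move_arm:
  slide:
    - [0, 0, 0]
    - [0, 0, 0]
    - [0, 0, 0]
    - [0, 0, 0]
    - [0, 0, 0]
  turn: [0, 0, 0, 0, 0]
  claw: -1
  squeeze: 40

```text
t: 2.15
tool_pos: [0.383, 0.2806, 0.017]
ee_rot: [0.616, 3.08, 0.001]
ft_force: [0.7, -0.5, -0.3]
gripper_width: -0.0
finger_force: 0.0
```

```bash
python3 -c "
from h import *
to((383.2,279.6,16,67.4));s=sense();print(s['gripper_width']*85,s['finger_force'])"
```

```text
at [383.  280.6  17. ] yawY 67.37 tilt 0.06 q6 -0.78 t 2.15 F [ 0.7 -0.5 -0.3]
slide [-0.6 -0.9  1. ] turn -0.001 rows>= 1
-0.01064676858770277 0.0
```

Run:
```python
from h import *
b=grab('scene');a=grab('top')
A=cv2.resize(b['frame'][190:345,200:400],None,fx=2.5,fy=2.5,interpolation=3)
B=cv2.resize(a['frame'][180:310,190:400],None,fx=2.5,fy=2.5,interpolation=3)
h=min(A.shape[0],999);w=800
B=cv2.resize(B,(525,325));A=cv2.resize(A,(275,213))
im=np.zeros((600,800,3),np.uint8)
im[:325,:525]=B; s=cv2.resize(b['frame'][225:335,200:400],None,fx=2.4,fy=2.4,interpolation=3); im[330:330+264,:480]=s[:264]
cv2.imwrite('pics/m1.png',im[:,:,::-1])
```

```text
(no output)
```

View pics/m1.png

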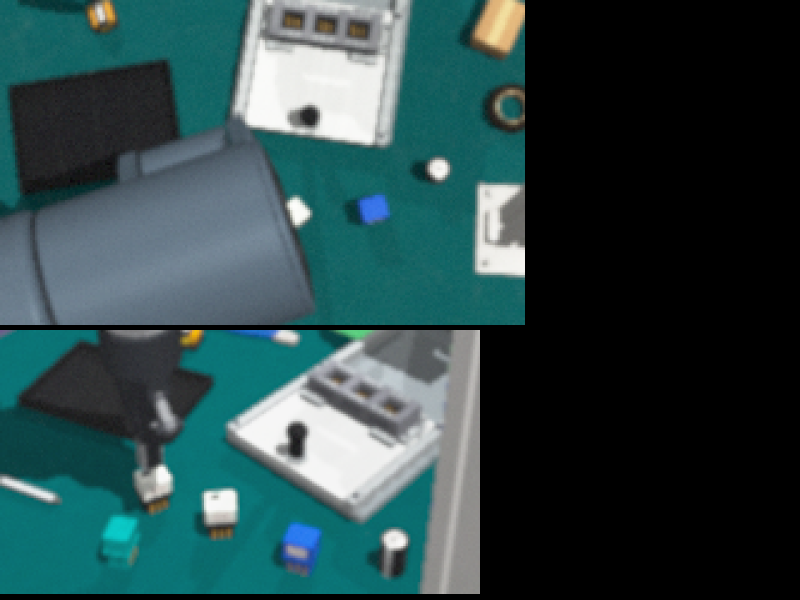

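Run:
```python
from h import *
import pickle
b=grab('scene');pickle.dump(b,open('v1.pkl','wb'))
w=lambda i:i.min(2)>200
print(rect(b,(240,265,285,310),.042,w),rect(b,(282,280,306,318),.042,w), proj(b,[[.383,.2806,.017],[.383,.2796,.042],[.383,.2796,0]]))
A=cv2.resize(b['frame'][225:315,220:320],None,fx=6,fy=6,interpolation=3)
for p in proj(b,[[.383,.2806,.017],[.383,.2806,.07]]): cv2.circle(A,tuple(int(v) for v in (p-[220,225])*6),4,(255,0,0),-1)
cv2.imwrite('pics/m2.png',A[:,:,::-1])
```

```text
[389.1 269.   33.8  14.2  43.9 389.1 269.7] [396.8 201.2  33.9  29.5  41.4 397.3 201.6] [[263.11907801 293.37388804]
 [262.75106729 285.76519684]
 [263.86205008 298.72409262]]
```

View pics/m2.png

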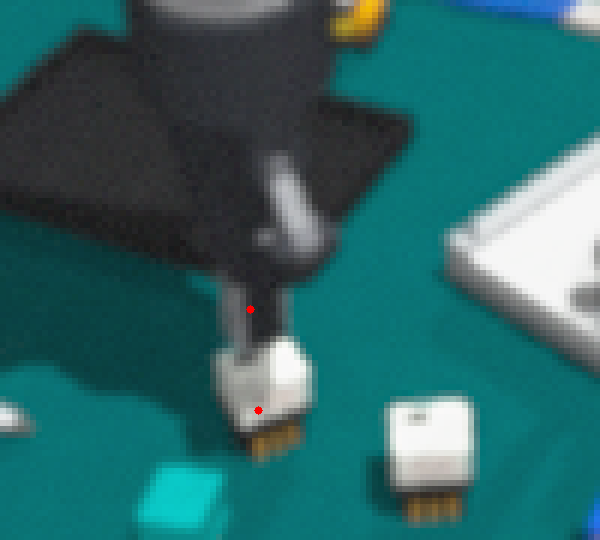

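Call:
move_arm:
  slide:
    - [0, 0, -15]
    - [0, 0, -40]
    - [0, 0, -80]
    - [0, 0, -100]
    - [0, 0, -100]
  turn: [0, 0, 0, 0, 0]

```text
t: 2.8
tool_pos: [0.3847, 0.2814, 0.1192]
ee_rot: [0.615, 3.075, 0.006]
ft_force: [0.9, 0.3, -1.1]
gripper_width: 0.002
finger_force: 0.0
```

Run:
```python
from h import *
b=grab('scene');s=sense();print(s['gripper_width'],s['tool_pos'])
w=lambda i:i.min(2)>200
print(rect(b,(240,265,279,310),.042,w),rect(b,(282,280,306,318),.042,w))
A=cv2.resize(b['frame'][185:315,220:320],None,fx=4.5,fy=4.5,interpolation=3)
for p in proj(b,[s['tool_pos']]): cv2.circle(A,tuple(int(v) for v in (p-[220,185])*4.5),3,(255,0,0),-1)
cv2.imwrite('pics/m3.png',A[:,:,::-1])
```

```text
-0.0002883683824127315 [0.3835507  0.28091425 0.11770885]
[382.1 274.5  40.4  31.4  66.6 383.  276.3] [397.2 201.3  32.3  30.5  45.5 397.3 201.7]
```

View pics/m3.png

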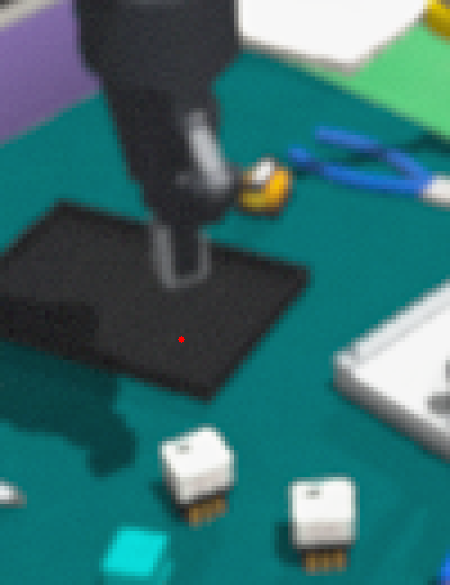

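Run:
```python
from h import *
import pickle
a0,b0=pickle.load(open('v0.pkl','rb'))
print('start tcp in scene0',proj(b0,[.174,.5995,.1926]),'top',proj(a0,[.174,.5995,.1926]))
b=grab('scene');s=sense();p=s['tool_pos'];print(p)
for z in(0,.02,.03,.04): print(z,proj(b,p+[0,0,z]))
A=cv2.resize(b0['frame'][150:240,40:130],None,fx=6,fy=6,interpolation=3)
for q in proj(b0,[[.174,.5995,.1926],[.174,.5995,.2226]]): cv2.circle(A,tuple(int(v) for v in (q-[40,150])*6),4,(255,0,0),-1)
cv2.imwrite('pics/m4.png',A[:,:,::-1])
```

```text
start tcp in scene0 [[ 91.87777767 225.3157743 ]] top [[134.58984538 338.77448758]]
[0.38257642 0.28047735 0.11663126]
0 [[260.24858884 261.10734989]]
0.02 [[259.65409331 254.14763231]]
0.03 [[259.35211328 250.60617866]]
0.04 [[259.04691828 247.02276614]]
```

View pics/m4.png

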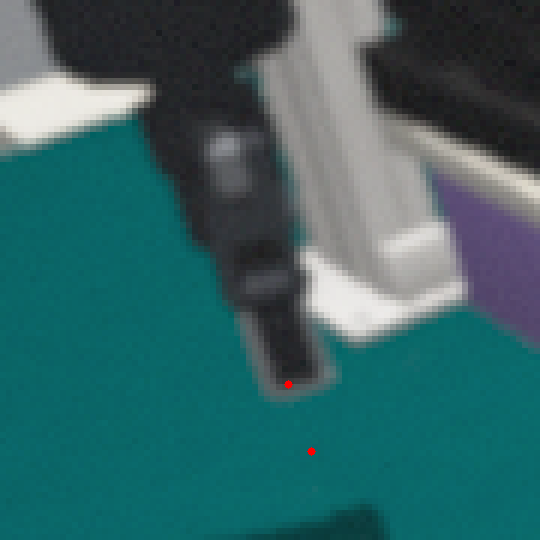

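The fingertips sit about 30–37 mm above the reported TCP in the pictures, both at the start and now. The relay was untouched. I'll calibrate with a gentle touch on bare bench.

Call:
move_arm:
  slide:
    - [19, 46, 0]
    - [19, 46, 40]
    - [19, 46, 80]
    - [19, 46, 117]
    - [19, 46, 134]
  turn: [0, 0, 0, 0, 0]

```text
t: 3.4
tool_pos: [0.3795, 0.3286, -0.0219]
ee_rot: [-0.615, -3.074, 0.008]
ft_force: [-0.5, -0.1, 0.5]
gripper_width: -0.001
finger_force: 0.0
```

Call:
move_arm:
  slide:
    - [0, 0, 1]
    - [0, 0, 2]
    - [0, 0, 3]
    - [0, 0, 3]
    - [0, 0, 3]
  turn: [0, 0, 0, 0, 0]

```text
t: 3.9
tool_pos: [0.3835, 0.3307, -0.0195]
ee_rot: [0.616, 3.079, 0.002]
ft_force: [0.2, 0.2, 0.7]
gripper_width: -0.003
finger_force: 0.0
```

Run:
```python
from h import *
b=grab('scene');s=sense();print(s['tool_pos'],s['ft_force'])
A=cv2.resize(b['frame'][225:315,220:320],None,fx=6,fy=6,interpolation=3)
for z in (0,.03): 
  q=proj(b,[*s['tool_pos'][:2],z])[0]; cv2.circle(A,tuple(int(v) for v in (q-[220,225])*6),4,(255,0,0),-1)
cv2.imwrite('pics/m5.png',A[:,:,::-1])
```

```text
[ 0.38336448  0.3306187  -0.01960026] [-0.2306371  -0.19354312  0.48586251]
```

View pics/m5.png

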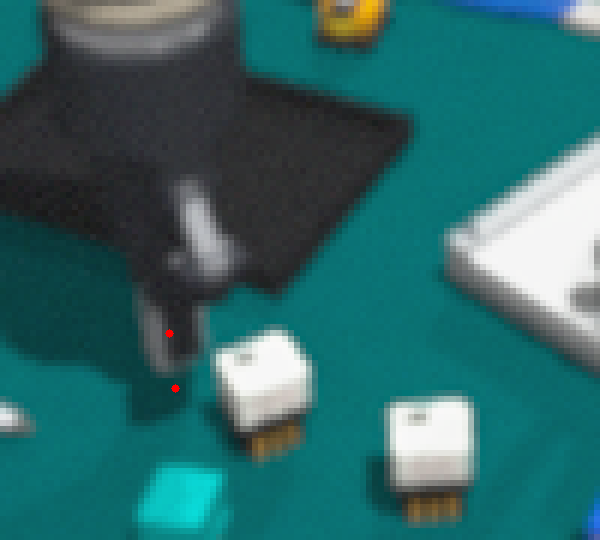

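Tip is at (175,370), about 10 mm above the bench while the TCP reads -19.6 mm. I'll keep going down gently.

Call:
move_arm:
  slide:
    - [0, 0, 2]
    - [0, 0, 4]
    - [0, 0, 6]
    - [0, 0, 6]
  turn: [0, 0, 0, 0]

```text
t: 4.35
tool_pos: [0.3826, 0.3302, -0.0268]
ee_rot: [-0.616, -3.08, 0.001]
ft_force: [-0.2, -0.1, 0.1]
gripper_width: 0.002
finger_force: 0.0
```

Call:
move_arm:
  slide:
    - [0, 0, 1]
    - [0, 0, 2]
    - [0, 0, 2]
  turn: [0, 0, 0]

```text
t: 4.65
tool_pos: [0.3827, 0.3303, -0.0286]
ee_rot: [-0.616, -3.08, 0.0]
ft_force: [-0.2, -0.6, 0.3]
gripper_width: -0.002
finger_force: 0.0
```

Call:
move_arm:
  slide:
    - [0, 0, 1]
    - [0, 0, 2]
    - [0, 0, 2]
  turn: [0, 0, 0]

```text
t: 4.95
tool_pos: [0.3827, 0.3303, -0.0306]
ee_rot: [-0.616, -3.08, 0.0]
ft_force: [-1.1, -0.1, 0.4]
gripper_width: -0.0
finger_force: 0.0
```

Call:
move_arm:
  slide:
    - [0, 0, 1]
    - [0, 0, 1]
  turn: [0, 0]

```text
t: 5.15
tool_pos: [0.3828, 0.3303, -0.0316]
ee_rot: [-0.616, -3.081, 0.0]
ft_force: [0.2, -0.7, -0.1]
gripper_width: 0.004
finger_force: 0.0
```

Call:
move_arm:
  slide:
    - [0, 0, 1]
    - [0, 0, 1]
  turn: [0, 0]

```text
t: 5.35
tool_pos: [0.3828, 0.3303, -0.0326]
ee_rot: [-0.616, -3.081, 0.0]
ft_force: [0.2, 0.1, 0.8]
gripper_width: -0.001
finger_force: 0.0
```

Call:
move_arm:
  slide:
    - [0, 0, 1]
    - [0, 0, 1]
  turn: [0, 0]

```text
t: 5.55
tool_pos: [0.3828, 0.3303, -0.0336]
ee_rot: [-0.616, -3.081, 0.0]
ft_force: [0.9, -0.2, -0.0]
gripper_width: -0.001
finger_force: 0.0
```

Call:
move_arm:
  slide:
    - [0, 0, 1]
    - [0, 0, 1]
  turn: [0, 0]

```text
t: 5.75
tool_pos: [0.3827, 0.3303, -0.0346]
ee_rot: [-0.616, -3.08, 0.0]
ft_force: [0.5, -0.1, -0.1]
gripper_width: 0.004
finger_force: 0.0
```

Call:
move_arm:
  slide:
    - [0, 0, 1]
    - [0, 0, 1]
  turn: [0, 0]

```text
t: 5.95
tool_pos: [0.3828, 0.3303, -0.0356]
ee_rot: [-0.616, -3.081, 0.0]
ft_force: [0.3, -0.1, 0.6]
gripper_width: -0.001
finger_force: 0.0
```

Call:
move_arm:
  slide:
    - [0, 0, 1]
    - [0, 0, 1]
  turn: [0, 0]

```text
t: 6.15
tool_pos: [0.3828, 0.3303, -0.0366]
ee_rot: [-0.616, -3.08, 0.0]
ft_force: [1.0, -0.2, 0.0]
gripper_width: 0.006
finger_force: 0.0
```

Run:
```python
from h import *
b=grab('scene');s=sense();print(s['tool_pos'],s['ft_force'])
A=cv2.resize(b['frame'][225:315,220:320],None,fx=6,fy=6,interpolation=3)
for z in (0,.03): 
  q=proj(b,[*s['tool_pos'][:2],z])[0]; cv2.circle(A,tuple(int(v) for v in (q-[220,225])*6),4,(255,0,0),-1)
cv2.imwrite('pics/m6.png',A[:,:,::-1])
```

```text
[ 0.38276325  0.33029549 -0.0365368 ] [-0.58694503  0.52051832 -0.77542095]
```

View pics/m6.png

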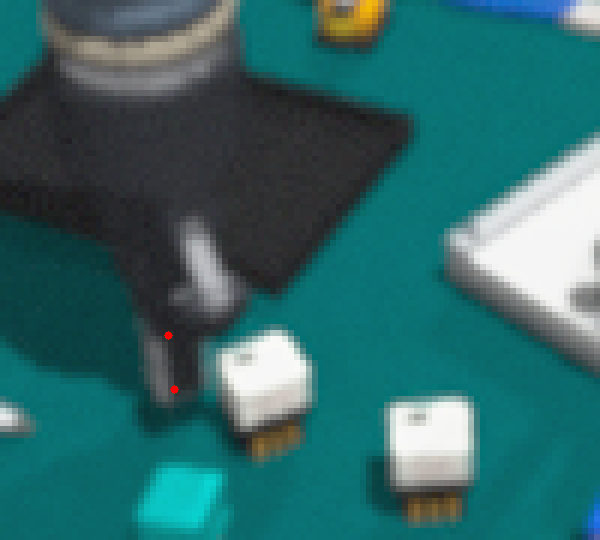

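Tip at (172,403) and still no contact at reported -36.6 mm. I continue in 1–2 mm steps.

Call:
move_arm:
  slide:
    - [0, 0, 1]
    - [0, 0, 2]
  turn: [0, 0]

```text
t: 6.4
tool_pos: [0.3829, 0.3304, -0.0378]
ee_rot: [0.616, 3.08, 0.0]
ft_force: [-1.7, -1.0, 17.2]
gripper_width: 0.001
finger_force: 8.5
```

Call:
move_arm:
  slide:
    - [0, 0, 1]
    - [0, 0, 1]
  turn: [0, 0]

```text
t: 6.6
tool_pos: [0.3829, 0.3304, -0.0378]
ee_rot: [0.616, 3.08, 0.001]
ft_force: [-1.5, -1.2, 14.6]
gripper_width: 0.005
finger_force: 7.8
```

Call:
move_arm:
  slide:
    - [0, 0, 1]
    - [0, 0, 1]
  turn: [0, 0]

```text
t: 6.8
tool_pos: [0.3829, 0.3304, -0.0378]
ee_rot: [0.615, 3.079, 0.001]
ft_force: [-3.6, -1.2, 23.9]
gripper_width: 0.002
finger_force: 11.9
```

Call:
move_arm:
  slide:
    - [0, 0, 1]
    - [0, 0, 1]
  turn: [0, 0]

```text
t: 7.0
tool_pos: [0.383, 0.3304, -0.0379]
ee_rot: [0.615, 3.079, 0.002]
ft_force: [-3.8, -3.3, 32.5]
gripper_width: 0.002
finger_force: 16.1
```

Contact is at reported z = -37.8 mm, so the true tip height is the reported height plus 37.8 mm. I'll build that in.

Call:
move_arm:
  slide:
    - [0, 0, -30]
    - [0, 0, -70]
    - [0, 0, -104]
    - [0, 0, -104]
    - [0, 0, -104]
  turn: [0, 0, 0, 0, 0]
  claw: 0.3

```text
t: 7.5
tool_pos: [0.3832, 0.3306, 0.0633]
ee_rot: [0.616, 3.079, 0.002]
ft_force: [-0.6, -0.6, -0.5]
gripper_width: 0.646
finger_force: 0.0
```

```bash
sed -i "s/p=np.array(s\['tool_pos'\])\*1000/p=np.array(s['tool_pos'])*1000+[0,0,37.8]/" h.py
python3 - <<'E'
from h import *
to((383.2,279.6,100,67.4),(383.2,279.6,13,67.4))
d=grab('top');w=lambda i:i.min(2)>185
print(rect(d,(296,254,319,277),.042,w))
E
```

```text
at [383.2 330.6 101.1] yawY 67.38 tilt 0.11 q6 -0.69 t 7.5 F [-0.6 -0.6 -0.5]
slide [-19.6 -47.    1.1] turn -0.0 rows>= 2
slide [ 0.  0. 87.] turn -0.0 rows>= 2
[397.3 203.5  30.   26.9 -45.3 397.1 203.5]
```

Call:
move_arm:
  slide:
    - [-10, -23, 0]
    - [-20, -47, 1]
    - [-20, -47, 30]
    - [-20, -47, 65]
    - [-20, -47, 88]
  turn: [0, 0, 0, 0, 0]

```text
t: 8.05
tool_pos: [0.3815, 0.2781, -0.0284]
ee_rot: [-0.617, -3.077, 0.004]
ft_force: [-0.2, 1.2, 0.1]
gripper_width: 0.651
finger_force: 0.0
```

Call:
move_arm:
  slide:
    - [0, 0, 0]
    - [0, 0, 0]
  turn: [0, 0]

```text
t: 8.25
tool_pos: [0.382, 0.2787, -0.0266]
ee_rot: [-0.616, -3.078, 0.003]
ft_force: [0.9, -0.4, 0.0]
gripper_width: 0.65
finger_force: 0.0
```

Call:
move_arm:
  slide:
    - [0, 0, 0]
    - [0, 0, 0]
    - [0, 0, 0]
    - [0, 0, 0]
    - [0, 0, 0]
  turn: [0, 0, 0, 0, 0]
  claw: -1
  squeeze: 40

```text
t: 8.75
tool_pos: [0.3839, 0.2797, -0.0244]
ee_rot: [0.616, 3.079, 0.002]
ft_force: [-0.8, 0.4, 7.2]
gripper_width: 0.297
finger_force: 40.1
```

Call:
move_arm:
  slide:
    - [0, 0, -10]
    - [0, 0, -40]
    - [0, 0, -80]
    - [0, 0, -120]
    - [0, 0, -120]
  turn: [0, 0.1, 0.25, 0.4, 0.55]

```text
t: 9.25
tool_pos: [0.3863, 0.2807, 0.0996]
ee_rot: [1.434, 2.787, 0.013]
ft_force: [0.4, -0.8, -0.0]
gripper_width: 0.295
finger_force: 39.4
```

Run:
```python
from h import *
to((560,235,135,-5.2),(617.9,219.3,100,-5.2),(617.9,219.3,58,-5.2))
print(sense()['q'],sense()['gripper_width'])
```

```text
at [386.3 280.7 137.4] yawY 35.53 tilt 0.61 q6 -0.23 t 9.25 F [ 0.4 -0.8 -0. ]
slide [-138.1  114.7    2.4] turn 0.711 rows>= 5
slide [-10.4  59.1  35. ] turn -0.0 rows>= 2
slide [ 0.  0. 42.] turn -0.0 rows>= 1
[ 3.93817374e-01  4.80639828e-01  1.89566451e+00 -4.54375532e-06
  7.54608410e-01 -2.26351467e-01] 0.2951385796760947
```

Call:
move_arm:
  slide:
    - [-28, 23, 0]
    - [-56, 46, 0]
    - [-84, 69, 0]
    - [-112, 93, 0]
    - [-138, 115, 0]
  turn: [0.14, 0.28, 0.42, 0.56, 0.71]

```text
t: 9.75
tool_pos: [0.5585, 0.2342, 0.0952]
ee_rot: [2.319, 2.119, 0.0]
ft_force: [0.6, -0.1, -0.1]
gripper_width: 0.301
finger_force: 39.4
```

Call:
move_arm:
  slide:
    - [0, 0, 0]
    - [-5, 20, 0]
    - [-8, 40, 0]
    - [-10, 50, 0]
    - [-10, 50, 0]
  turn: [0, 0, 0, 0, 0]

```text
t: 10.25
tool_pos: [0.6068, 0.2203, 0.0947]
ee_rot: [2.313, 2.126, 0.001]
ft_force: [0.3, -0.9, -0.4]
gripper_width: 0.296
finger_force: 39.6
```

Run:
```python
from h import *
d=grab('top','s3.png');b=grab('scene')
import pickle;pickle.dump((d,b),open('v2.pkl','wb'))
to((617.9,219.3,75,-5.2))
print('tcp px',proj(d,[.617,.219,.1]),proj(b,[.617,.219,.13]))
im=np.zeros((600,800,3),np.uint8)
im[:600,:400]=cv2.resize(d['frame'][150:250,280:347],(400,600),interpolation=3)
im[:600,400:]=cv2.resize(b['frame'][190:280,310:370],(400,600),interpolation=3)
cv2.imwrite('pics/m7.png',im[:,:,::-1])
```

```text
at [604.7 220.8 132.2] yawY -4.79 tilt 0.12 q6 0.26 t 10.35 F [-0.8  0.6 -0.7]
slide [-0.4 13.3 57.2] turn 0.007 rows>= 2
tcp px [[306.61000271 183.42200991]] [[340.73783294 221.3521484 ]]
```

View pics/m7.png

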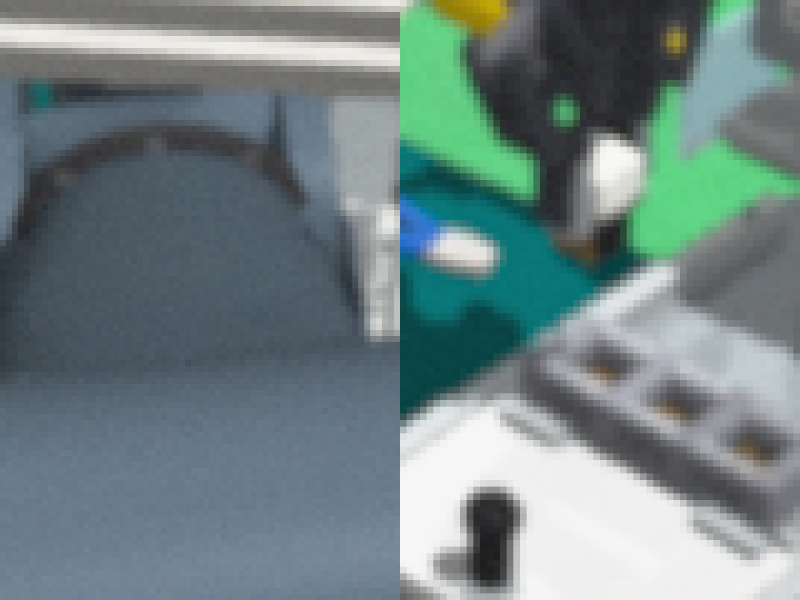

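The relay hangs in the fingers at scene crop (600,190), foot down, above and left of the socket strip. I'll bring it over the socket.

Call:
move_arm:
  slide:
    - [0, 5, 10]
    - [0, 12, 25]
    - [0, 13, 40]
    - [0, 13, 47]
    - [0, 13, 47]
  turn: [0.0, 0.007, 0.007, 0.007, 0.007]

```text
t: 10.85
tool_pos: [0.6172, 0.2192, 0.0449]
ee_rot: [-2.318, -2.116, 0.007]
ft_force: [-0.0, 0.2, -0.1]
gripper_width: 0.301
finger_force: 39.5
```

Call:
move_arm:
  slide:
    - [0, 0, 0]
    - [0, 0, 0]
    - [0, 0, 0]
    - [0, 0, 0]
    - [0, 0, 0]
  turn: [0, 0, 0, 0, 0]

```text
t: 11.35
tool_pos: [0.6194, 0.2196, 0.048]
ee_rot: [2.32, 2.118, 0.001]
ft_force: [-0.3, -0.3, -0.2]
gripper_width: 0.299
finger_force: 39.5
```

Run:
```python
from h import *
to((617.9,219.3,58,-5.2))
b=grab('scene');
for _ in range(4): grab('scene')
to((617.9,219.3,58,-5.2))
```

```text
at [619.4 219.6  85.8] yawY -5.21 tilt 0.04 q6 0.26 t 11.35 F [-0.3 -0.3 -0.2]
slide [-0.4 -1.5 27.8] turn -0.0 rows>= 1
at [619.2 219.5  85.4] yawY -5.21 tilt 0.01 q6 0.26 t 11.6 F [0.5 0.1 0.3]
slide [-0.4 -1.3 27.4] turn -0.0 rows>= 1
```

Call:
move_arm:
  slide:
    - [0, -1, 5]
    - [0, -1.3, 10]
    - [0, -1.3, 13]
    - [0, -1.3, 15]
    - [0, -1.3, 17]
  turn: [0, 0, 0, 0, 0]

```text
t: 12.1
tool_pos: [0.6178, 0.2196, 0.0313]
ee_rot: [-2.32, -2.118, 0.001]
ft_force: [-3.7, -0.1, 13.2]
gripper_width: 0.298
finger_force: 41.4
```

Call:
move_arm:
  slide:
    - [0, 0, 1]
    - [0, 0, 2]
    - [0, 0, 3]
    - [0, 0, 4]
    - [0, 0, 5]
  turn: [0, 0, 0, 0, 0]

```text
t: 12.6
tool_pos: [0.6215, 0.2195, 0.0309]
ee_rot: [2.315, 2.115, 0.009]
ft_force: [-2.3, -2.4, 24.8]
gripper_width: 0.294
finger_force: 42.9
```

```bash
python3 -c "
from h import *
to((617.9,219.3,58,-5.2));print(sense()['ft_torque'])"
```

```text
at [621.5 219.5  68.7] yawY -5.17 tilt 0.45 q6 0.26 t 12.6 F [-2.3 -2.4 24.8]
slide [-0.5 -3.6 10.7] turn 0.001 rows>= 1
[-0.35651007  0.70634454  0.10680101]
```

The foot stands on the rim. The moment puts contact at its -x edge, so I lift, shift +x 2 mm and retry.

Call:
move_arm:
  slide:
    - [0, 0, -5]
    - [0, 0, -9]
    - [0, 2, -9]
    - [0, 2, -9]
    - [0, 2, -9]
  turn: [0, 0, 0, 0, 0]

```text
t: 13.1
tool_pos: [0.6194, 0.2194, 0.0336]
ee_rot: [-2.32, -2.118, 0.002]
ft_force: [-0.5, -0.4, -0.2]
gripper_width: 0.297
finger_force: 39.5
```

Call:
move_arm:
  slide:
    - [0, 0, 0]
    - [0, 0, 2]
    - [0, 0, 4]
    - [0, 0, 6]
    - [0, 0, 6]
  turn: [0, 0, 0, 0, 0]

```text
t: 13.6
tool_pos: [0.6215, 0.2194, 0.0314]
ee_rot: [2.318, 2.117, 0.004]
ft_force: [-2.0, -1.0, 12.9]
gripper_width: 0.299
finger_force: 41.3
```

```bash
python3 -c "
from h import *
to((617.9,219.3,58,-5.2));print(sense()['ft_torque'])"
```

```text
at [621.5 219.4  69.2] yawY -5.19 tilt 0.2 q6 0.26 t 13.6 F [-2.  -1.  12.9]
slide [-0.4 -3.6 11.2] turn 0.0 rows>= 1
[-0.24905703  0.46316799  0.02202399]
```

Call:
move_arm:
  slide:
    - [0, 0, -2]
    - [0, 0, -4]
    - [0, 0, -4]
    - [0, 0, -4]
    - [0, 0, -4]
  turn: [0, 0, 0, 0, 0]

```text
t: 14.1
tool_pos: [0.6195, 0.2194, 0.0319]
ee_rot: [-2.32, -2.118, 0.001]
ft_force: [-0.2, 0.4, -1.1]
gripper_width: 0.299
finger_force: 39.5
```

Run:
```python
from h import *
fr=[]
for _ in range(6): b=grab('scene');fr.append(b['frame'].astype(float))
f=np.mean(fr,0).clip(0,255).astype(np.uint8)
import pickle;b['frame']=f;pickle.dump(b,open('v3.pkl','wb'))
to((617.9,219.3,58,-5.2));print(sense()['ft_torque'])
K=14;x0,y0=322,222
A=cv2.resize(f[y0:y0+40,x0:x0+56],None,fx=K,fy=K,interpolation=3)
p=sense()['tool_pos'][:2]
yv=np.array([np.cos(np.radians(84.82)),np.sin(np.radians(84.82))]);xv=np.array([yv[1],-yv[0]])
def box(c,a,bb,z,col):
    P=[[*(c+xv*i*a/2+yv*j*bb/2),z] for i,j in((1,1),(1,-1),(-1,-1),(-1,1))]
    q=(proj(b,P)-[x0,y0]+.5)*K; cv2.polylines(A,[q.astype(int).reshape(-1,1,2)],True,col,1)
box(p,.0204,.0244,.060,(255,0,0));box(p,.026,.030,.078,(255,0,0));box(p,.026,.030,.102,(255,0,0))
for c in((.6179,.2193),(.6146,.1808),(.611,.1433)): box(np.array(c),.022,.026,.056,(0,0,255))
box(np.array((.6145,.1811)),.044,.126,.056,(0,255,0))
cv2.imwrite('pics/m8.png',A[:,:,::-1])
```

```text
at [619.8 219.5  70.2] yawY -5.21 tilt 0.01 q6 0.26 t 14.4 F [-0.1 -0.3  0.3]
slide [-0.3 -1.9 12.2] turn -0.0 rows>= 1
[ 0.00845848  0.00274793 -0.00146916]
```

View pics/m8.png

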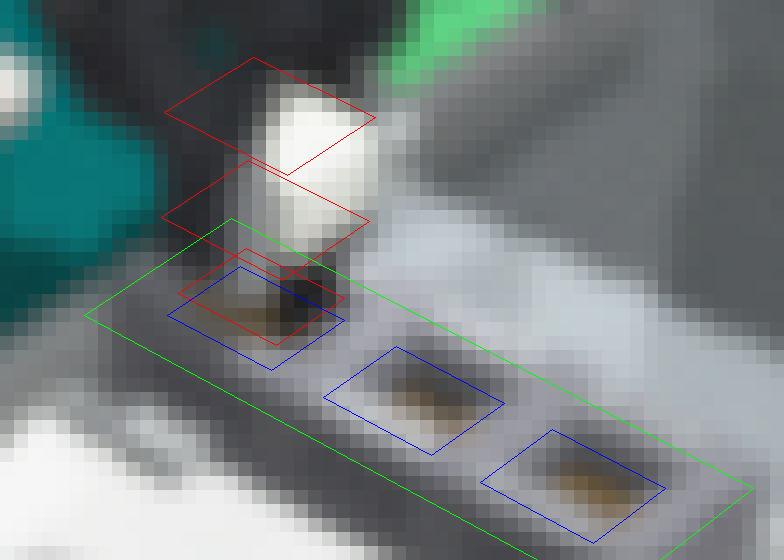

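The overlay shows the relay where the robot predicts it. The real strip lies about 1 px right and up of the prediction, which is roughly 3 mm further +x. I'll try +2.5 mm.

Call:
move_arm:
  slide:
    - [0, 2.5, 0]
    - [0, 2.5, 0]
    - [0, 2.5, 0]
    - [0, 2.5, 0]
    - [0, 2.5, 0]
  turn: [0, 0, 0, 0, 0]

```text
t: 14.9
tool_pos: [0.6223, 0.2193, 0.0325]
ee_rot: [-2.32, -2.118, 0.0]
ft_force: [-0.1, 0.8, -0.5]
gripper_width: 0.298
finger_force: 39.5
```

Call:
move_arm:
  slide:
    - [0, 0, 1]
    - [0, 0, 2]
    - [0, 0, 3]
    - [0, 0, 3]
    - [0, 0, 3]
  turn: [0, 0, 0, 0, 0]

```text
t: 15.4
tool_pos: [0.6228, 0.2193, 0.0314]
ee_rot: [2.319, 2.118, 0.001]
ft_force: [-1.7, 0.4, 8.6]
gripper_width: 0.299
finger_force: 40.8
```

```bash
python3 -c "
from h import *
to((617.9,219.3,58,-5.2));print(sense()['ft_torque'])"
```

```text
at [622.8 219.3  69.2] yawY -5.2 tilt 0.07 q6 0.26 t 15.4 F [-1.7  0.4  8.6]
slide [-0.4 -4.9 11.2] turn -0.0 rows>= 1
[-0.14244552  0.48383796  0.01354886]
```

Call:
move_arm:
  slide:
    - [0, 0, -3]
    - [2, 0, -3]
    - [2, 0, -3]
    - [2, 0, 0]
    - [2, 0, 0]
  turn: [0, 0, 0, 0, 0]

```text
t: 15.9
tool_pos: [0.6236, 0.2214, 0.0314]
ee_rot: [2.319, 2.118, 0.002]
ft_force: [-2.4, -0.3, 10.3]
gripper_width: 0.3
finger_force: 40.9
```

```bash
python3 -c "
from h import *
to((617.9,219.3,58,-5.2));print(sense()['ft_torque'])"
```

```text
at [623.6 221.4  69.2] yawY -5.2 tilt 0.11 q6 0.26 t 15.9 F [-2.4 -0.3 10.3]
slide [-2.6 -5.4 11.2] turn -0.0 rows>= 1
[-0.08177086  0.42683455 -0.00141828]
```

Call:
move_arm:
  slide:
    - [0, 0, -3]
    - [0, -2, -3]
    - [0, -2, -3]
    - [0, -2, 0]
    - [0, -2, 0]
  turn: [0, 0, 0, 0, 0]

```text
t: 16.4
tool_pos: [0.6217, 0.2213, 0.0315]
ee_rot: [2.318, 2.117, 0.002]
ft_force: [-1.6, -1.4, 10.9]
gripper_width: 0.296
finger_force: 41.0
```

```bash
python3 -c "
from h import *
to((617.9,219.3,58,-5.2));print(sense()['ft_torque'])"
```

```text
at [621.7 221.3  69.3] yawY -5.19 tilt 0.13 q6 0.26 t 16.4 F [-1.6 -1.4 10.9]
slide [-2.3 -3.6 11.3] turn 0.0 rows>= 1
[-0.19842368  0.42661771  0.02262974]
```

Run:
```python
from h import *
import pickle
a0,b0=pickle.load(open('v0.pkl','rb'));b=pickle.load(open('v3.pkl','rb'))
np.set_printoptions(linewidth=200)
print('v0 S3 R,B');print(b0['frame'][238:250,332:352].mean(2).astype(int))
print('v3');print(b['frame'][228:250,332:352].mean(2).astype(int))
print('R-B');print((b['frame'][238:250,332:352,0].astype(int)-b['frame'][238:250,332:352,2]))
print('v0 S2 shifted');print(b0['frame'][244:256,343:363].mean(2).astype(int))
```

```text
v0 S3 R,B
[[ 91 107 139 167 171 171 168 173 180 184 172 159 154 151 156 160 166 170 177 180]
 [134 140 152 170 169 166 163 161 172 183 181 173 169 165 167 166 170 174 181 187]
 [169 168 162 163 163 158 150 144 146 163 175 178 182 181 174 170 173 181 185 186]
 [174 169 161 160 155 146 136 118 114 131 147 163 177 185 186 184 179 182 185 185]
 [164 163 160 150 138 126 113  98  91  99 115 132 149 169 181 186 180 176 180 182]
 [154 159 150 137 123 109  97  84  77  81  87 102 114 135 158 168 172 169 170 177]
 [148 157 152 137 124 104  88  72  68  67  75  79  96 115 137 157 163 163 167 173]
 [138 152 155 157 149 128 104  88  74  70  67  80 104 128 148 159 162 158 158 165]
 [111 131 142 160 168 161 149 131 110  90  88 107 129 149 160 161 154 143 134 142]
 [ 85  97 112 134 155 166 171 168 147 122 123 139 152 157 161 150 138 124 105 107]
 [ 73  75  86  99 120 144 163 173 160 149 153 158 162 157 148 134 121 104  88  86]
 [ 67  67  69  77  88 105 131 145 151 158 163 166 165 155 138 119 105  90  76  73]]
v3
[[ 47  52  53  53  52  51  48  50  63  96 130 140 127  96  70  78 109 127 134 137]
 [ 46  
[... 3048 characters left out ...]
58 167 171 183 187 181 180 181 185]
 [158 162 157 148 134 121 104  88  86  93 110 123 138 152 168 176 171 163 167 174]
 [166 165 155 138 119 105  90  76  73  75  84  93 106 122 140 154 150 151 155 160]
 [163 170 163 144 121 100  83  70  62  68  70  78  89 104 120 136 142 144 147 154]
 [145 160 168 164 152 134 113  90  75  67  67  80  95 115 132 139 144 144 143 148]
 [113 132 152 168 175 169 154 130 112  89  78  96 115 132 143 144 145 137 129 128]
 [ 85  99 120 139 157 166 173 167 146 118 112 121 135 142 144 144 139 128 110 105]
 [ 73  79  85  98 113 139 160 167 157 143 136 139 144 144 143 132 123 112  94  81]
 [ 68  67  70  77  82 102 124 140 146 144 145 148 153 150 136 121 110  95  78  72]]
```

Call:
move_arm:
  slide:
    - [0, 0, -3]
    - [-2.5, -4, -3]
    - [-2.5, -4, -3]
    - [-2.5, -4, -3]
    - [-2.5, -4, -3]
  turn: [0, 0, 0, 0, 0]

```text
t: 16.9
tool_pos: [0.6161, 0.2193, 0.032]
ee_rot: [-2.32, -2.118, 0.001]
ft_force: [0.3, 0.4, -1.1]
gripper_width: 0.295
finger_force: 39.5
```

Call:
move_arm:
  slide:
    - [0, 0, 1]
    - [0, 0, 2]
    - [0, 0, 3]
    - [0, 0, 3]
  turn: [0, 0, 0, 0]

```text
t: 17.3
tool_pos: [0.6171, 0.2193, 0.0316]
ee_rot: [2.319, 2.118, 0.002]
ft_force: [-1.8, -1.0, 8.9]
gripper_width: 0.296
finger_force: 40.9
```

```bash
python3 -c "
from h import *
to((617.9,219.3,58,-5.2));print(sense()['ft_torque'])"
```

```text
at [617.1 219.3  69.4] yawY -5.2 tilt 0.1 q6 0.26 t 17.3 F [-1.8 -1.   8.9]
slide [ 0.1  0.8 11.4] turn 0.0 rows>= 1
[-0.137297    0.42925167  0.04045133]
```

Call:
move_arm:
  slide:
    - [0, 0, -3]
    - [0, -2, -3]
    - [0, -2, -3]
    - [0, -2, 0]
    - [0, -2, 0]
  turn: [0, 0, 0, 0, 0]

```text
t: 17.8
tool_pos: [0.6158, 0.2195, 0.0316]
ee_rot: [2.318, 2.117, 0.003]
ft_force: [-1.4, -1.5, 10.4]
gripper_width: 0.295
finger_force: 40.9
```

```bash
python3 -c "
from h import *
to((617.9,219.3,58,-5.2));print(sense()['ft_torque'])"
```

```text
at [615.8 219.5  69.4] yawY -5.19 tilt 0.17 q6 0.26 t 17.8 F [-1.4 -1.5 10.4]
slide [ 0.   2.1 11.4] turn 0.0 rows>= 1
[-0.18399738  0.31909765 -0.03397842]
```

Call:
move_arm:
  slide:
    - [0, 0, -2]
    - [-2, 0, -2]
    - [-2, 0, 0]
    - [-2, 1, 0]
    - [-2, 2, 0]
  turn: [0, 0, 0, 0, 0]

```text
t: 18.3
tool_pos: [0.6169, 0.2177, 0.0316]
ee_rot: [2.32, 2.118, 0.003]
ft_force: [-3.4, 0.2, 13.7]
gripper_width: 0.298
finger_force: 41.2
```

Call:
move_arm:
  slide:
    - [0, 1, 0]
    - [0, 2, 0]
    - [0, 3, 0]
    - [0, 4, 0]
    - [0, 5, 0]
  turn: [0, 0, 0, 0, 0]

```text
t: 18.8
tool_pos: [0.6218, 0.2173, 0.0315]
ee_rot: [2.32, 2.118, 0.003]
ft_force: [-1.5, 1.0, 12.5]
gripper_width: 0.294
finger_force: 41.2
```

Call:
move_arm:
  slide:
    - [0, 0, -2]
    - [-2, 0, -2]
    - [-2, 0, 0]
    - [-2, -1, 0]
    - [-2, -2, 0]
  turn: [0, 0, 0, 0, 0]

```text
t: 19.3
tool_pos: [0.6223, 0.2153, 0.0316]
ee_rot: [2.317, 2.115, 0.009]
ft_force: [2.3, 0.4, 8.0]
gripper_width: 0.299
finger_force: 40.8
```

Call:
move_arm:
  slide:
    - [0, -1, 0]
    - [0, -2, 0]
    - [0, -3, 0]
    - [0, -4, 0]
    - [0, -5, 0]
  turn: [0, 0, 0, 0, 0]

```text
t: 19.8
tool_pos: [0.6182, 0.2157, 0.0316]
ee_rot: [2.316, 2.115, 0.011]
ft_force: [2.5, 0.8, 10.0]
gripper_width: 0.298
finger_force: 40.7
```

Call:
move_arm:
  slide:
    - [1.3, 0, 0]
    - [1.3, -1.2, 0]
    - [1.3, -2.4, 0]
    - [1.3, -3.6, 0]
    - [1.3, -5, 0]
  turn: [0, 0, 0, 0, 0]

```text
t: 20.3
tool_pos: [0.6132, 0.2162, 0.0316]
ee_rot: [2.315, 2.114, 0.008]
ft_force: [2.2, -2.4, 10.2]
gripper_width: 0.298
finger_force: 40.8
```

Call:
move_arm:
  slide:
    - [1.3, 0, 0]
    - [1.3, 1.2, 0]
    - [1.3, 2.4, 0]
    - [1.3, 3.6, 0]
    - [1.3, 5, 0]
  turn: [0, 0, 0, 0, 0]

```text
t: 20.8
tool_pos: [0.6146, 0.2165, 0.0315]
ee_rot: [2.318, 2.118, -0.002]
ft_force: [-3.3, -4.3, 14.9]
gripper_width: 0.295
finger_force: 41.6
```

Call:
move_arm:
  slide:
    - [1.3, 0, 0]
    - [1.3, -1.2, 0]
    - [1.3, -2.4, 0]
    - [1.3, -3.6, 0]
    - [1.3, -5, 0]
  turn: [0, 0, 0, 0, 0]

```text
t: 21.3
tool_pos: [0.6132, 0.2179, 0.0316]
ee_rot: [2.315, 2.114, 0.006]
ft_force: [1.8, -5.2, 9.9]
gripper_width: 0.299
finger_force: 40.9
```

Call:
move_arm:
  slide:
    - [2, 0, 0]
    - [2, 1.2, 0]
    - [2, 2.4, 0]
    - [2, 3.6, 0]
    - [2, 5, 0]
  turn: [0, 0, 0, 0, 0]

```text
t: 21.8
tool_pos: [0.6149, 0.2195, 0.0315]
ee_rot: [2.318, 2.117, -0.002]
ft_force: [-3.3, -4.8, 14.4]
gripper_width: 0.298
finger_force: 41.6
```

Call:
move_arm:
  slide:
    - [2, 0, 0]
    - [2, -1.2, 0]
    - [2, -2.4, 0]
    - [2, -3.6, 0]
    - [2, -5, 0]
  turn: [0, 0, 0, 0, 0]

```text
t: 22.3
tool_pos: [0.6136, 0.2219, 0.0316]
ee_rot: [2.315, 2.114, 0.006]
ft_force: [2.2, -4.4, 9.9]
gripper_width: 0.295
finger_force: 40.9
```

No entry over a range of positions, so there is a systematic offset between robot and camera. I'll set the relay on clear bench at (440,285), view it from the top and get the exact mapping.

Call:
move_arm:
  slide:
    - [0, 0, -20]
    - [0, 0, -50]
    - [0, -40, -60]
    - [0, -85, -60]
    - [10, -130, -60]
  turn: [0, 0, 0, 0, 0]

```text
t: 22.8
tool_pos: [0.4795, 0.2444, 0.0891]
ee_rot: [-2.322, -2.116, 0.002]
ft_force: [-0.1, 0.0, -0.5]
gripper_width: 0.3
finger_force: 39.6
```

```bash
python3 -c "
from h import *
to((440,285,60,-5.2),(440,285,14.5,-5.2))"
```

```text
at [479.5 244.4 126.9] yawY -5.33 tilt 0.07 q6 0.36 t 22.8 F [-0.1  0.  -0.5]
slide [ 36.7 -43.1  66.9] turn -0.002 rows>= 2
slide [ 0.   0.  45.5] turn -0.0 rows>= 1
```

Call:
move_arm:
  slide:
    - [18, -20, 20]
    - [37, -43, 45]
    - [37, -43, 80]
    - [37, -43, 100]
    - [37, -43, 110]
  turn: [0, 0, 0, 0, 0]

```text
t: 23.3
tool_pos: [0.4397, 0.2857, -0.023]
ee_rot: [-2.318, -2.118, 0.007]
ft_force: [-0.3, 0.2, 0.3]
gripper_width: 0.296
finger_force: 39.6
```

Call:
move_arm:
  slide:
    - [0, 0, 0]
    - [0, 0, 1]
    - [0, 0, 2]
    - [0, 0, 2]
    - [0, 0, 2]
  turn: [0, 0, 0, 0, 0]

```text
t: 23.8
tool_pos: [0.4423, 0.2864, -0.0217]
ee_rot: [2.32, 2.117, 0.002]
ft_force: [0.2, -0.2, -0.7]
gripper_width: 0.295
finger_force: 39.6
```

```bash
python3 -c "
from h import *
to((440,285,13.4,-5.2))"
```

```text
at [442.3 286.4  16.1] yawY -5.23 tilt 0.09 q6 0.45 t 23.8 F [ 0.2 -0.2 -0.7]
slide [-1.6 -2.2  2.7] turn -0.0 rows>= 1
```

Call:
move_arm:
  slide:
    - [0, 0, 1]
    - [0, 0, 2]
    - [0, 0, 2.5]
    - [0, 0, 2.5]
    - [0, 0, 2.5]
  turn: [0, 0, 0, 0, 0]

```text
t: 24.3
tool_pos: [0.4419, 0.2864, -0.0244]
ee_rot: [2.32, 2.118, 0.001]
ft_force: [-0.2, -0.4, 5.2]
gripper_width: 0.297
finger_force: 40.4
```

Call:
move_arm:
  slide:
    - [0, 0, 0.5]
    - [0, 0, 0.5]
    - [0, 0, 0.5]
  turn: [0, 0, 0]

```text
t: 24.6
tool_pos: [0.4419, 0.2864, -0.0244]
ee_rot: [2.32, 2.118, 0.001]
ft_force: [-1.7, -0.2, 9.7]
gripper_width: 0.3
finger_force: 41.0
```

```bash
python3 -c "
from h import *
to((440,285,13.4,-5.2))"
```

```text
at [441.9 286.4  13.4] yawY -5.21 tilt 0.05 q6 0.45 t 24.6 F [-1.7 -0.2  9.7]
slide [-1.6 -1.8 -0. ] turn -0.0 rows>= 1
```

Call:
move_arm:
  slide:
    - [0, 0, 0]
    - [0, 0, 0]
    - [0, 0, 0]
    - [0, 0, -20]
    - [0, 0, -60]
  turn: [0, 0, 0, 0, 0]
  claw: 0.2

```text
t: 25.1
tool_pos: [0.4394, 0.2853, 0.0325]
ee_rot: [-2.318, -2.116, 0.011]
ft_force: [0.7, -0.5, -0.1]
gripper_width: 0.6
finger_force: 0.0
```

Call:
move_arm:
  slide:
    - [20, -20, -40]
    - [60, -45, -40]
    - [100, -75, -40]
    - [140, -105, -40]
    - [180, -135, -40]
  turn: [0, 0, 0, 0, 0]

```text
t: 25.6
tool_pos: [0.3224, 0.4792, 0.0745]
ee_rot: [2.321, 2.118, -0.0]
ft_force: [1.7, 1.1, -0.3]
gripper_width: 0.606
finger_force: 0.0
```

Call:
move_arm:
  slide:
    - [40, -30, 0]
    - [80, -60, 0]
    - [80, -60, 0]
  turn: [0, 0, 0]

```text
t: 25.9
tool_pos: [0.2675, 0.5683, 0.0744]
ee_rot: [-2.311, -2.124, -0.005]
ft_force: [0.3, -0.6, -0.5]
gripper_width: 0.601
finger_force: 0.0
```

Run:
```python
from h import *
fr=[];
for _ in range(6): d=grab('top');fr.append(d['frame'].astype(float))
d['frame']=np.mean(fr,0).clip(0,255).astype(np.uint8)
import pickle
p=proj(d,[.4419,.2864,.042])[0];print(p)
u,v=p.round().astype(int)
for th in(150,185,215):
  w=lambda i:i.min(2)>th
  print(rect(d,(u-11,v-11,u+12,v+12),.042,w),rect(d,(296,254,319,277),.042,w))
for th in(105,115,125):
  k=lambda i:i.mean(2)<th
  R=[rect(d,bx,.056,k) for bx in((302,182,313,194),(314,183,327,196),(327,185,340,198))]
  v=R[0][5:]-R[2][5:]; print('yaw',np.degrees(np.arctan2(v[1],v[0])),[r[5:] for r in R])
fr=[];
for _ in range(6): b=grab('scene');fr.append(b['frame'].astype(float))
b['frame']=np.mean(fr,0).clip(0,255).astype(np.uint8)
pickle.dump((d,b),open('v4.pkl','wb'))
```

```text
[278.8758313 247.3412393]
[440.7 284.9  32.9  28.9  84.3 440.7 284.8] [423.7 186.   24.8  14.1 -86.3 425.2 185.2]
[440.7 284.9  31.   27.   83.7 440.8 284.7] [424.5 185.1  22.9  12.7 -86.3 425.8 184.9]
[440.7 284.8  28.6  25.   84.2 440.8 284.8] [425.  184.5  21.5  11.7 -86.3 426.3 184.7]
yaw 85.53166237686007 [array([627.2, 217.2]), array([625. , 179.6]), array([621.3, 141.7])]
yaw 85.71084667118105 [array([626.8, 217.3]), array([625. , 178.9]), array([621.1, 141.3])]
yaw 85.73877675550136 [array([626.4, 217.9]), array([624.5, 178.8]), array([620.7, 141.4])]
```

The strip has moved about 10 mm in +x: my contact dragged the shuttle. Relay 2 was knocked aside too. The robot-to-camera offset is now known at (1.2, 1.6) mm. I'll re-measure from the stored frame.

Run:
```python
from h import *
import pickle
d,b=pickle.load(open('v4.pkl','rb'))
cs=[proj(d,[x,y,.056])[0] for x,y in((.628,.2181),(.6247,.1797),(.6211,.1416))]
print(np.round(cs,1))
for th in(105,112,120):
  k=lambda i:i.mean(2)<th
  R=[]
  for c in cs:
    u,v=c.round().astype(int); R.append(rect(d,(u-6,v-6,u+7,v+7),.056,k))
  v=R[0][5:]-R[2][5:]; print(th,'yaw',np.degrees(np.arctan2(v[1],v[0])),np.linalg.norm(v),np.round(R,1).tolist())
w=lambda i:i.min(2)>185
print('r2',rect(d,(290,240,330,290),.042,w))
print(rect(d,(290,240,330,290),.042,lambda i:i.min(2)>150))
to()
```

```text
[[307.6 184.2]
 [320.8 186.1]
 [334.  188.1]]
105 yaw 84.64885808922094 76.13179362132487 [[628.5, 218.0, 25.8, 21.5, 85.2, 628.4, 218.0], [625.0, 179.9, 26.5, 21.4, 84.8, 624.9, 179.9], [621.1, 142.2, 27.0, 23.0, 85.6, 621.3, 142.2]]
112 yaw 84.64885808922094 76.13179362132487 [[628.6, 218.0, 26.6, 22.4, 85.2, 628.4, 218.0], [625.0, 179.9, 27.5, 22.2, 84.7, 624.9, 179.8], [621.5, 143.4, 30.3, 23.9, 82.2, 621.3, 142.2]]
120 yaw 84.538124153686 75.64343990062854 [[628.6, 217.9, 27.7, 23.3, 85.6, 628.5, 217.9], [625.0, 181.1, 31.3, 23.3, 83.8, 624.9, 179.8], [621.5, 143.5, 32.0, 24.9, 83.8, 621.3, 142.6]]
r2 [435.5 183.7  30.5  27.1 -50.3 435.4 183.6]
[435.4 183.7  32.3  29.2 -50.4 435.3 183.7]
at [271.8 562.5 112.4] yawY -5.28 tilt 0.0 q6 1.03 t 26.5 F [ 0.2  0.2 -0.5]
```

```bash
python3 -c "
from h import *
to((441.9,286.4,80,-5.3),(441.9,286.4,13.4,-5.3))"
```

```text
at [271.8 562.5 112.4] yawY -5.28 tilt 0.0 q6 1.03 t 26.5 F [ 0.2  0.2 -0.5]
slide [-259.3  194.8   32.4] turn 0.0 rows>= 7
slide [ 0.   0.  66.6] turn -0.0 rows>= 2
```

Call:
move_arm:
  slide:
    - [-37, 28, 0]
    - [-74, 56, 0]
    - [-111, 84, 0]
    - [-148, 112, 0]
    - [-185, 139, 0]
  turn: [0, 0, 0, 0, 0]

```text
t: 27.0
tool_pos: [0.3939, 0.3646, 0.0748]
ee_rot: [2.32, 2.118, 0.001]
ft_force: [0.4, 0.5, -0.1]
gripper_width: 0.602
finger_force: 0.0
```

Call:
move_arm:
  slide:
    - [-37, 28, 0]
    - [-74, 56, 15]
    - [-74, 56, 32]
    - [-74, 56, 32]
    - [-74, 56, 32]
  turn: [0, 0, 0, 0, 0]

```text
t: 27.5
tool_pos: [0.4415, 0.2873, 0.0425]
ee_rot: [-2.32, -2.117, 0.001]
ft_force: [-0.5, 0.8, 0.2]
gripper_width: 0.6
finger_force: 0.0
```

Call:
move_arm:
  slide:
    - [0, 0, 0]
    - [0, 0, 0]
    - [0, 0, 0]
  turn: [0, 0, 0]

```text
t: 27.8
tool_pos: [0.4417, 0.2883, 0.0431]
ee_rot: [2.318, 2.12, 0.002]
ft_force: [0.1, -0.4, 0.3]
gripper_width: 0.6
finger_force: 0.0
```

```bash
python3 -c "
from h import *
to((441.9,286.4,13.4,-5.3))"
```

```text
at [441.7 288.3  80.9] yawY -5.11 tilt 0.07 q6 0.46 t 27.8 F [ 0.1 -0.4  0.3]
slide [-1.9  0.4 67.5] turn 0.003 rows>= 2
```

Call:
move_arm:
  slide:
    - [-1.6, 0.4, 25]
    - [-1.6, 0.4, 50]
    - [-1.6, 0.4, 62]
    - [-1.6, 0.4, 67]
    - [-1.6, 0.4, 67]
  turn: [0, 0, 0, 0, 0]

```text
t: 28.3
tool_pos: [0.4418, 0.2859, -0.0247]
ee_rot: [-2.32, -2.118, 0.001]
ft_force: [0.2, 0.0, -0.0]
gripper_width: 0.598
finger_force: 0.0
```

Call:
move_arm:
  slide:
    - [0, 0, 0]
    - [0, 0, 0]
    - [0, 0, 0]
    - [0, 0, 0]
    - [0, 0, 0]
  turn: [0, 0, 0, 0, 0]

```text
t: 28.8
tool_pos: [0.4422, 0.2858, -0.0242]
ee_rot: [2.32, 2.118, 0.001]
ft_force: [0.5, -0.3, -0.1]
gripper_width: 0.602
finger_force: 0.0
```

```bash
python3 -c "
from h import *
to((441.9,286.4,13.4,-5.3))"
```

```text
at [442.2 285.8  13.6] yawY -5.22 tilt 0.03 q6 0.45 t 28.8 F [ 0.5 -0.3 -0.1]
slide [ 0.6 -0.4  0.2] turn 0.001 rows>= 1
```

Call:
move_arm:
  slide:
    - [0, 0, 0]
    - [0, 0, 0]
    - [0, 0, 0]
    - [0, 0, 0]
    - [0, 0, 0]
  turn: [0, 0, 0, 0, 0]
  claw: -1
  squeeze: 50

```text
t: 29.3
tool_pos: [0.4422, 0.2858, -0.0243]
ee_rot: [2.32, 2.118, 0.001]
ft_force: [0.4, -0.4, 3.7]
gripper_width: 0.296
finger_force: 49.4
```

Call:
move_arm:
  slide:
    - [0, 0, -20]
    - [0, 0, -60]
    - [0, 0, -100]
    - [0, 40, -100]
    - [-10, 80, -100]
  turn: [0, 0, 0, 0, 0]

```text
t: 29.8
tool_pos: [0.5218, 0.2698, 0.0774]
ee_rot: [2.316, 2.121, 0.005]
ft_force: [0.6, 1.2, -1.3]
gripper_width: 0.297
finger_force: 49.2
```

Call:
move_arm:
  slide:
    - [-15, 40, 0]
    - [-30, 75, 0]
    - [-40, 105, 0]
    - [-40, 112, 0]
    - [-40, 112, 0]
  turn: [0, 0, 0, 0, 0]

```text
t: 30.3
tool_pos: [0.6291, 0.2179, 0.0747]
ee_rot: [-2.321, -2.116, 0.001]
ft_force: [0.5, 0.2, -0.9]
gripper_width: 0.294
finger_force: 49.3
```

Call:
move_arm:
  slide:
    - [0, 0, 0]
    - [0, 0, 0]
    - [0, 0, 0]
    - [0, 0, 0]
    - [0, 0, 0]
  turn: [0, 0, 0, 0, 0]

```text
t: 30.8
tool_pos: [0.6284, 0.2189, 0.0757]
ee_rot: [2.319, 2.119, -0.0]
ft_force: [1.1, 0.1, 0.3]
gripper_width: 0.293
finger_force: 49.2
```

```bash
python3 -c "
from h import *
to((629.6,219,75,-5.3))"
```

```text
at [628.4 218.9 113.5] yawY -5.17 tilt 0.0 q6 0.26 t 30.8 F [1.1 0.1 0.3]
slide [ 0.3  1.2 38.5] turn 0.002 rows>= 1
```

Call:
move_arm:
  slide:
    - [0, 1, 15]
    - [0, 1, 30]
    - [0, 1, 38]
    - [0, 1, 40]
    - [0, 1, 40]
  turn: [0, 0.002, 0.002, 0.002, 0.002]

```text
t: 31.3
tool_pos: [0.6292, 0.2182, 0.0344]
ee_rot: [-2.322, -2.115, 0.002]
ft_force: [-0.8, -0.3, -0.4]
gripper_width: 0.293
finger_force: 49.3
```

Call:
move_arm:
  slide:
    - [0, 0, 0]
    - [0, 0, 0]
    - [0, 0, 0]
    - [0, 0, 0]
    - [0, 0, 0]
  turn: [0, 0, 0, 0, 0]

```text
t: 31.8
tool_pos: [0.6298, 0.2184, 0.0358]
ee_rot: [2.322, 2.116, 0.001]
ft_force: [-0.1, 0.5, -0.9]
gripper_width: 0.297
finger_force: 49.3
```

```bash
python3 -c "
from h import *
to((629.6,219,58.4,-5.3))"
```

```text
at [629.8 218.4  73.6] yawY -5.33 tilt 0.03 q6 0.26 t 31.8 F [-0.1  0.5 -0.9]
slide [ 0.6 -0.3 15.2] turn -0.001 rows>= 1
```

Call:
move_arm:
  slide:
    - [0.5, 0, 2]
    - [0.5, 0, 4]
    - [0.5, 0, 6]
    - [0.5, 0, 7]
    - [0.5, 0, 8]
  turn: [0, 0, 0, 0, 0]

```text
t: 32.3
tool_pos: [0.6297, 0.2189, 0.0273]
ee_rot: [-2.322, -2.116, 0.0]
ft_force: [0.7, -0.3, -0.7]
gripper_width: 0.296
finger_force: 49.3
```

```bash
python3 -c "
from h import *
to((629.6,219,58.4,-5.3))"
```

```text
at [629.7 218.9  65.1] yawY -5.33 tilt 0.02 q6 0.26 t 32.3 F [ 0.7 -0.3 -0.7]
slide [ 0.1 -0.1  6.7] turn -0.001 rows>= 1
```

It is in, with no contact force at 65. Continue to the plate.

Call:
move_arm:
  slide:
    - [0, 0, 2]
    - [0, 0, 4]
    - [0, 0, 6]
    - [0, 0, 6.5]
    - [0, 0, 6.5]
  turn: [0, 0, 0, 0, 0]

```text
t: 32.8
tool_pos: [0.6297, 0.2189, 0.0209]
ee_rot: [-2.322, -2.116, 0.0]
ft_force: [1.1, -0.2, -0.2]
gripper_width: 0.293
finger_force: 49.3
```

```bash
python3 -c "
from h import *
to((629.6,219,58.4,-5.3))"
```

```text
at [629.7 218.9  58.7] yawY -5.33 tilt 0.01 q6 0.26 t 32.8 F [ 1.1 -0.2 -0.2]
slide [ 0.1 -0.1  0.3] turn -0.0 rows>= 1
```

Call:
move_arm:
  slide:
    - [0, 0, 0]
    - [0, 0, 0]
    - [0, 0, 0]
    - [0, 0, -15]
    - [0, 0, -45]
  turn: [0, 0, 0, 0, 0]
  claw: 0.2

```text
t: 33.3
tool_pos: [0.6276, 0.2184, 0.0647]
ee_rot: [-2.32, -2.114, 0.007]
ft_force: [0.1, -0.2, 0.1]
gripper_width: 0.598
finger_force: 0.0
```

Call:
move_arm:
  slide:
    - [0, 0, -30]
    - [0, -40, -30]
    - [-5, -85, -30]
    - [-10, -130, -30]
    - [-15, -170, -30]
  turn: [0, -0.1, -0.25, -0.4, -0.55]

```text
t: 33.8
tool_pos: [0.4572, 0.2197, 0.0973]
ee_rot: [1.652, 2.672, 0.001]
ft_force: [-0.2, 0.1, 0.3]
gripper_width: 0.601
finger_force: 0.0
```

```bash
python3 -c "
from h import *
to((436.7,185,80,39.7),(436.7,185,13.4,39.7))"
```

```text
at [457.2 219.7 135.1] yawY 26.54 tilt 0.06 q6 -0.24 t 33.8 F [-0.2  0.1  0.3]
slide [-21.9 -33.8  55.1] turn -0.23 rows>= 2
slide [ 0.   0.  66.6] turn -0.0 rows>= 2
```

Call:
move_arm:
  slide:
    - [-11, -17, 15]
    - [-22, -34, 35]
    - [-22, -34, 55]
    - [-22, -34, 55]
    - [-22, -34, 55]
  turn: [-0.1, -0.2, -0.23, -0.23, -0.23]

```text
t: 34.3
tool_pos: [0.4392, 0.1852, 0.0418]
ee_rot: [1.344, 2.838, 0.001]
ft_force: [-0.1, 0.6, -0.3]
gripper_width: 0.599
finger_force: 0.0
```

Call:
move_arm:
  slide:
    - [0, 0, 0]
    - [0, 0, 0]
    - [0, 0, 0]
    - [0, 0, 0]
  turn: [0, 0, 0, 0]

```text
t: 34.7
tool_pos: [0.4387, 0.1852, 0.0414]
ee_rot: [1.343, 2.839, 0.001]
ft_force: [-0.8, 0.1, 0.1]
gripper_width: 0.6
finger_force: 0.0
```

```bash
python3 -c "
from h import *
to((436.7,185,13.4,39.7))"
```

```text
at [438.7 185.2  79.2] yawY 39.37 tilt 0.05 q6 -0.52 t 34.7 F [-0.8  0.1  0.1]
slide [ 1.1 -1.6 65.8] turn -0.006 rows>= 2
```

Call:
move_arm:
  slide:
    - [1, -1.5, 25]
    - [1, -1.5, 50]
    - [1, -1.5, 62]
    - [1, -1.5, 66]
    - [1, -1.5, 66]
  turn: [-0.006, -0.006, -0.006, -0.006, -0.006]

```text
t: 35.2
tool_pos: [0.4364, 0.1848, -0.0253]
ee_rot: [-1.335, -2.843, 0.001]
ft_force: [0.4, -0.3, 0.3]
gripper_width: 0.601
finger_force: 0.0
```

Call:
move_arm:
  slide:
    - [0, 0, 0]
    - [0, 0, 0]
    - [0, 0, 0]
    - [0, 0, 0]
    - [0, 0, 0]
  turn: [0, 0, 0, 0, 0]

```text
t: 35.7
tool_pos: [0.4367, 0.1848, -0.0247]
ee_rot: [1.335, 2.843, 0.001]
ft_force: [-0.0, -0.9, -0.1]
gripper_width: 0.598
finger_force: 0.0
```

Call:
move_arm:
  slide:
    - [0, 0, 0]
    - [0, 0, 0]
    - [0, 0, 0]
    - [0, 0, 0]
    - [0, 0, 0]
  turn: [0, 0, 0, 0, 0]
  claw: -1

```text
t: 36.2
tool_pos: [0.4366, 0.1848, -0.0248]
ee_rot: [1.335, 2.844, 0.0]
ft_force: [-0.7, -0.2, 4.8]
gripper_width: 0.299
finger_force: 49.3
```

```bash
python3 -c "
from h import *
to((436.7,185,13.4,39.7))"
```

```text
at [436.6 184.8  13. ] yawY 39.71 tilt 0.01 q6 -0.53 t 36.2 F [-0.7 -0.2  4.8]
slide [ 0.1  0.2 -0.4] turn 0.0 rows>= 1
```

Call:
move_arm:
  slide:
    - [0, 0, -20]
    - [0, 0, -60]
    - [0, 0, -100]
    - [0, 0, -100]
    - [0, 0, -100]
  turn: [0, 0, 0.1, 0.25, 0.4]

```text
t: 36.7
tool_pos: [0.4374, 0.185, 0.0763]
ee_rot: [1.88, 2.515, 0.004]
ft_force: [-0.1, 0.4, 0.2]
gripper_width: 0.298
finger_force: 49.1
```

```bash
python3 -c "
from h import *
to((622.6,143.3,110,-5.3))"
```

```text
at [437.4 185.  114.1] yawY 16.44 tilt 0.18 q6 -0.12 t 36.7 F [-0.1  0.4  0.2]
slide [-92.4 165.9   4.1] turn 0.379 rows>= 4
```

Call:
move_arm:
  slide:
    - [-20, 36, 0]
    - [-42, 75, 0]
    - [-64, 115, 0]
    - [-82, 148, 0]
    - [-92, 166, 3]
  turn: [0.1, 0.2, 0.3, 0.379, 0.379]

```text
t: 37.2
tool_pos: [0.6261, 0.1436, 0.0721]
ee_rot: [2.316, 2.119, 0.005]
ft_force: [-0.6, -0.2, -0.4]
gripper_width: 0.296
finger_force: 49.2
```

Call:
move_arm:
  slide:
    - [0, 0, 10]
    - [0, 0, 25]
    - [0, 0, 35]
    - [0, 0, 35]
    - [0, 0, 35]
  turn: [0, 0, 0, 0, 0]

```text
t: 37.7
tool_pos: [0.6205, 0.1451, 0.0363]
ee_rot: [-2.313, -2.124, 0.003]
ft_force: [1.0, 0.5, 0.0]
gripper_width: 0.293
finger_force: 49.3
```

Call:
move_arm:
  slide:
    - [0, 0, 0]
    - [0, 0, 0]
    - [0, 0, 0]
    - [0, 0, 0]
    - [0, 0, 0]
  turn: [0, 0, 0, 0, 0]

```text
t: 38.2
tool_pos: [0.6222, 0.1447, 0.0373]
ee_rot: [2.315, 2.124, 0.001]
ft_force: [0.5, 0.2, -0.3]
gripper_width: 0.299
finger_force: 49.2
```

```bash
python3 -c "
from h import *
to((622.6,143.3,58.4,-5.3))"
```

```text
at [622.2 144.7  75.1] yawY -4.93 tilt 0.03 q6 0.14 t 38.2 F [ 0.5  0.2 -0.3]
slide [-1.3  0.6 16.7] turn 0.006 rows>= 1
```

Call:
move_arm:
  slide:
    - [-1.3, 0.4, 1]
    - [-1.3, 0.4, 3]
    - [-1.3, 0.4, 3]
    - [-1.3, 0.4, 3]
    - [-1.3, 0.4, 3]
  turn: [0.006, 0.006, 0.006, 0.006, 0.006]

```text
t: 38.7
tool_pos: [0.6223, 0.1433, 0.0339]
ee_rot: [-2.321, -2.117, 0.0]
ft_force: [-0.1, 0.0, -0.6]
gripper_width: 0.291
finger_force: 49.2
```

```bash
python3 -c "
from h import *
to((622.6,143.3,58.4,-5.3))"
```

```text
at [622.3 143.3  71.7] yawY -5.27 tilt 0.01 q6 0.14 t 38.7 F [-0.1  0.  -0.6]
slide [-0.   0.3 13.3] turn 0.0 rows>= 1
```

Call:
move_arm:
  slide:
    - [0, 0.3, 1]
    - [0, 0.3, 2]
    - [0, 0.3, 3]
    - [0, 0.3, 4]
    - [0, 0.3, 5]
  turn: [0, 0, 0, 0, 0]

```text
t: 39.2
tool_pos: [0.6226, 0.1433, 0.0289]
ee_rot: [-2.321, -2.117, 0.0]
ft_force: [-0.9, 0.2, -1.0]
gripper_width: 0.297
finger_force: 49.2
```

```bash
python3 -c "
from h import *
to((622.6,143.3,58.4,-5.3))"
```

```text
at [622.6 143.3  66.7] yawY -5.27 tilt 0.0 q6 0.14 t 39.2 F [-0.9  0.2 -1. ]
slide [-0.   0.   8.3] turn 0.0 rows>= 1
```

Call:
move_arm:
  slide:
    - [0, 0, 3]
    - [0, 0, 6]
    - [0, 0, 8]
    - [0, 0, 8.5]
    - [0, 0, 8.5]
  turn: [0, 0, 0, 0, 0]

```text
t: 39.7
tool_pos: [0.6225, 0.1433, 0.0204]
ee_rot: [-2.321, -2.117, 0.0]
ft_force: [-0.6, 0.3, -0.4]
gripper_width: 0.293
finger_force: 49.4
```

Call:
move_arm:
  slide:
    - [0, 0, 0]
    - [0, 0, 0]
    - [0, 0, 0]
    - [0, 0, -15]
    - [0, 0, -45]
  turn: [0, 0, 0, 0, 0]
  claw: 0.2

```text
t: 40.2
tool_pos: [0.6205, 0.1432, 0.0644]
ee_rot: [-2.319, -2.115, 0.007]
ft_force: [0.2, -0.1, 0.1]
gripper_width: 0.599
finger_force: 0.0
```

Call:
move_arm:
  slide:
    - [0, 0, -15]
    - [12, -35, -15]
    - [25, -75, -15]
    - [38, -110, -15]
    - [38, -110, -15]
  turn: [0, 0, 0, 0, 0]

```text
t: 40.7
tool_pos: [0.51, 0.1927, 0.0809]
ee_rot: [-2.315, -2.118, 0.008]
ft_force: [0.4, -0.4, -0.0]
gripper_width: 0.602
finger_force: 0.0
```

Run:
```python
from h import *
to((516.6,191.3,36,-5.3))
b=grab('scene')
im=cv2.resize(b['frame'][210:290,285:395],None,fx=6,fy=6,interpolation=3);cv2.imwrite('pics/n1.png',im[:,:,::-1])
```

```text
at [510.  192.7 118.7] yawY -5.1 tilt 0.39 q6 0.24 t 40.7 F [ 0.4 -0.4 -0. ]
slide [-0.8  6.7 82.7] turn 0.004 rows>= 2
```

View pics/n1.png

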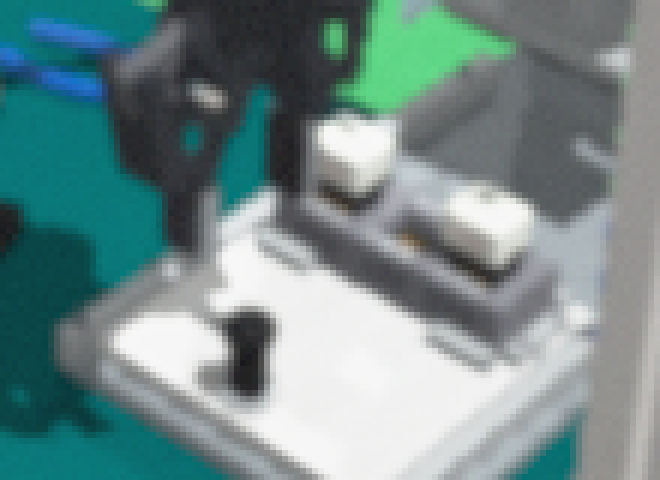

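Both relays stand in the end pockets (crop (350,160) and (490,230)). The knob head is at (248,330). Now down onto the knob.

Call:
move_arm:
  slide:
    - [0, 0, 20]
    - [0, 0, 40]
    - [0, 0, 40]
    - [0, 0, 40]
    - [0, 0, 40]
  turn: [0, 0, 0, 0, 0]

```text
t: 41.25
tool_pos: [0.5181, 0.1912, 0.0415]
ee_rot: [2.321, 2.116, 0.003]
ft_force: [-0.1, 0.1, 1.0]
gripper_width: 0.599
finger_force: 0.0
```

Run:
```python
from h import *
to((516.6,191.3,36,-5.3))
```

```text
at [518.1 191.2  79.3] yawY -5.29 tilt 0.14 q6 0.24 t 41.25 F [-0.1  0.1  1. ]
slide [-0.  -1.5 43.3] turn 0.0 rows>= 1
```

Call:
move_arm:
  slide:
    - [0, -1, 15]
    - [0, -1, 30]
    - [0, -1, 38]
    - [0, -1, 42]
    - [0, -1, 42]
  turn: [0, 0, 0, 0, 0]

```text
t: 41.75
tool_pos: [0.5158, 0.1913, -0.0014]
ee_rot: [2.321, 2.117, 0.0]
ft_force: [0.3, 0.7, -0.0]
gripper_width: 0.597
finger_force: 0.0
```

Call:
move_arm:
  slide:
    - [0, 0, 0]
    - [0, 0, 0]
    - [0, 0, 0]
    - [0, 0, 0]
    - [0, 0, 0]
  turn: [0, 0, 0, 0, 0]
  claw: -1

```text
t: 42.25
tool_pos: [0.5166, 0.1914, -0.0006]
ee_rot: [2.32, 2.116, 0.003]
ft_force: [-0.5, -0.1, 6.1]
gripper_width: 0.242
finger_force: 48.8
```

Call:
move_arm:
  slide:
    - [0, 8, 0]
    - [0, 20, 0]
    - [0, 34, 0]
    - [0, 48, 0]
    - [0, 62, 0]
  turn: [0, 0, 0, 0, 0]

```text
t: 42.75
tool_pos: [0.5766, 0.186, -0.0006]
ee_rot: [-2.32, -2.116, 0.002]
ft_force: [-3.1, 0.8, 7.4]
gripper_width: 0.245
finger_force: 49.0
```

Call:
move_arm:
  slide:
    - [0, 14, 0]
    - [0, 28, 0]
    - [0, 38, 0]
    - [0, 46, 0]
    - [0, 52, 0]
  turn: [0, 0, 0, 0, 0]

```text
t: 43.25
tool_pos: [0.6289, 0.1814, -0.0007]
ee_rot: [-2.321, -2.116, 0.0]
ft_force: [-4.2, 0.8, 6.4]
gripper_width: 0.242
finger_force: 49.0
```

Call:
move_arm:
  slide:
    - [0, 2, 0]
    - [0, 4, 0]
    - [0, 6, 0]
    - [0, 8, 0]
    - [0, 8, 0]
  turn: [0, 0, 0, 0, 0]

```text
t: 43.75
tool_pos: [0.636, 0.1807, -0.0006]
ee_rot: [-2.32, -2.116, 0.002]
ft_force: [-2.9, 1.6, 8.6]
gripper_width: 0.243
finger_force: 49.1
```

Run:
```python
from h import *
to((516.6+119.5*.9957,191.3-119.5*.092,37,-5.3));print(sense()['gripper_width'])
```

```text
at [636.  180.7  37.2] yawY -5.28 tilt 0.11 q6 0.2 t 43.75 F [-2.9  1.6  8.6]
slide [-0.4 -0.4  0.2] turn 0.0 rows>= 1
0.24273494647536029
```

No stop felt yet. I'll push a few millimetres further.

Call:
move_arm:
  slide:
    - [0, 2, 0]
    - [0, 4, 0]
    - [0, 4, 0]
    - [0, 4, 0]
  turn: [0, 0, 0, 0]

```text
t: 44.15
tool_pos: [0.6356, 0.1807, -0.0007]
ee_rot: [-2.316, -2.112, 0.012]
ft_force: [-10.0, 1.6, 12.7]
gripper_width: 0.246
finger_force: 49.7
```

Call:
move_arm:
  slide:
    - [0, 2, 0]
    - [0, 3, 0]
    - [0, 3, 0]
    - [0, 3, 0]
  turn: [0, 0, 0, 0]

```text
t: 44.55
tool_pos: [0.6352, 0.1807, -0.0007]
ee_rot: [-2.312, -2.11, 0.019]
ft_force: [-15.1, 2.8, 16.4]
gripper_width: 0.244
finger_force: 50.1
```

The shuttle is hard at its inner stop (x≈636, force rising). Ease off, release and go up.

Call:
move_arm:
  slide:
    - [0, -6, 0]
    - [0, -6, 0]
    - [0, -6, 0]
  turn: [0, 0, 0]

```text
t: 44.85
tool_pos: [0.6359, 0.1807, -0.0006]
ee_rot: [-2.319, -2.115, 0.004]
ft_force: [-6.2, 0.5, 8.8]
gripper_width: 0.241
finger_force: 49.5
```

Call:
move_arm:
  slide:
    - [0, 0, 0]
    - [0, 0, 0]
    - [0, 0, 0]
    - [0, 0, -15]
    - [0, 0, -50]
  turn: [0, 0, 0, 0, 0]
  claw: 0.1

```text
t: 45.35
tool_pos: [0.6353, 0.1795, 0.0462]
ee_rot: [-2.318, -2.114, 0.01]
ft_force: [-0.1, -0.2, 0.8]
gripper_width: 0.551
finger_force: 0.0
```

Call:
move_arm:
  slide:
    - [0, 0, -40]
    - [0, -25, -80]
    - [0, -60, -110]
    - [0, -80, -150]
    - [0, -100, -190]
  turn: [0, 0, 0, 0, 0]

```text
t: 45.85
tool_pos: [0.5369, 0.1892, 0.2407]
ee_rot: [-2.321, -2.117, 0.0]
ft_force: [0.2, -0.0, -0.4]
gripper_width: 0.546
finger_force: 0.0
```

Call:
move_arm:
  slide:
    - [0, 0, -45]
    - [0, 0, -90]
    - [0, 0, -120]
    - [30, 0, -120]
    - [75, 0, -120]
  turn: [0, 0, 0, 0, 0]

```text
t: 46.35
tool_pos: [0.5463, 0.2628, 0.362]
ee_rot: [2.323, 2.11, 0.007]
ft_force: [1.0, 0.4, -0.6]
gripper_width: 0.55
finger_force: 0.0
```

Run:
```python
from h import *
to((617.6,373.3,400,-5.3),(617.6,373.3,308,-5.3))
b=grab('scene');print(proj(b,[[.6171,.3673,.327],[.6205,.4032,.327],[.6138,.3315,.327]]))
im=cv2.resize(b['frame'][80:260,220:420],None,fx=3.3,fy=3.3,interpolation=3);cv2.imwrite('pics/n2.png',im[:,:,::-1])
import pickle
a0,b0=pickle.load(open('v0.pkl','rb'))
g=b0['frame'][120:160,270:330].max(2)<60
ys,xs=np.nonzero(g);print('grip dark in v0',xs.min()+270,xs.max()+270,ys.min()+120,ys.max()+120,xs.mean()+270,ys.mean()+120)
```

```text
at [546.3 262.8 399.8] yawY -5.51 tilt 0.3 q6 0.36 t 46.35 F [ 1.   0.4 -0.6]
slide [116.8  60.4  -0.2] turn -0.004 rows>= 3
slide [ 0.  0. 92.] turn -0.0 rows>= 2
[[295.53566314 136.48686723]
 [285.77796572 133.01122526]
 [305.70718357 140.09438867]]
grip dark in v0 286 303 131 140 294.30555555555554 135.70833333333334
```

The lever grip in the first scene picture (294,136) agrees with the computed (295.5,136.5).

Call:
move_arm:
  slide:
    - [35, 18, 0]
    - [70, 36, 0]
    - [105, 54, 0]
    - [117, 60, 0]
    - [117, 60, 0]
  turn: [0, 0, 0, 0, 0]

```text
t: 46.9
tool_pos: [0.616, 0.3764, 0.3578]
ee_rot: [-2.319, -2.119, 0.001]
ft_force: [0.1, 0.1, 0.3]
gripper_width: 0.551
finger_force: 0.0
```

Call:
move_arm:
  slide:
    - [0, 0, 0]
    - [0, 0, 0]
    - [0, 0, 20]
    - [0, 0, 35]
    - [0, 0, 35]
  turn: [0, 0, 0, 0, 0]

```text
t: 47.4
tool_pos: [0.6142, 0.3732, 0.3215]
ee_rot: [-2.321, -2.115, 0.008]
ft_force: [0.5, 0.4, -0.2]
gripper_width: 0.547
finger_force: 0.0
```

Run:
```python
from h import *
to((617.6,373.3,308,-5.3));print(sense()['q'])
```

```text
at [614.2 373.2 359.3] yawY -5.34 tilt 0.31 q6 0.48 t 47.4 F [ 0.5  0.4 -0.2]
slide [ 0.5  3.4 51.3] turn -0.001 rows>= 2
[ 3.90994048e-01  5.74354932e-01  9.90709848e-01 -1.67593020e-04
  1.58185914e+00  4.84125273e-01]
```

Call:
move_arm:
  slide:
    - [0, 2, 15]
    - [0, 2, 30]
    - [0, 2, 45]
    - [0, 2, 50]
    - [0, 2, 50]
  turn: [0, 0, 0, 0, 0]

```text
t: 47.9
tool_pos: [0.6176, 0.3743, 0.2728]
ee_rot: [-2.321, -2.116, 0.002]
ft_force: [0.7, 0.3, 0.5]
gripper_width: 0.552
finger_force: 0.0
```

Call:
move_arm:
  slide:
    - [0, 0, 0]
    - [0, 0, 0]
    - [0, 0, 0]
    - [0, 0, 0]
    - [0, 0, 0]
  turn: [0, 0, 0, 0, 0]

```text
t: 48.4
tool_pos: [0.6179, 0.3748, 0.2738]
ee_rot: [2.321, 2.117, 0.001]
ft_force: [-0.6, 0.3, -0.8]
gripper_width: 0.555
finger_force: 0.0
```

Call:
move_arm:
  slide:
    - [0, 0, 0]
    - [0, 0, 0]
    - [0, 0, 0]
    - [0, 0, 0]
    - [0, 0, 0]
  turn: [0, 0, 0, 0, 0]
  claw: -1

```text
t: 48.9
tool_pos: [0.6172, 0.3748, 0.2737]
ee_rot: [-2.32, -2.117, 0.001]
ft_force: [-3.7, -0.4, 1.9]
gripper_width: 0.204
finger_force: 48.8
```

Run:
```python
from h import *
to((617.6,373.3,308,-5.3));print(sense()['gripper_width']*85)
c=np.array([-.005,.2]);r=.19;a0=np.radians(42)
for th in np.arange(0,1.3,.122):
  p=c+r*np.array([-np.cos(a0-th),np.sin(a0-th)]);p0=c+r*np.array([-np.cos(a0),np.sin(a0)])
  print(round(th,3),((p-p0)*1000).round(1))
```

```text
at [617.2 374.8 311.5] yawY -5.26 tilt 0.07 q6 0.48 t 48.9 F [-3.7 -0.4  1.9]
slide [-1.4  0.6  3.5] turn 0.001 rows>= 1
17.347342718138673
0.0 [0. 0.]
0.122 [-14.4 -18.1]
0.244 [-26.5 -37.9]
0.366 [-36.1 -59. ]
0.488 [-43.1 -81. ]
0.61 [ -47.4 -103.8]
0.732 [ -48.8 -126.9]
0.854 [ -47.4 -150.1]
0.976 [ -43.2 -172.8]
1.098 [ -36.3 -194.9]
1.22 [ -26.7 -216. ]
```

Call:
move_arm:
  slide:
    - [0, -7.5, 8.8]
    - [0, -14.4, 18.1]
    - [0, -20.7, 27.8]
    - [0, -26.5, 37.9]
    - [0, -31.6, 48.3]
  turn: [0, 0, 0, 0, 0]
  squeeze: 70

```text
t: 49.4
tool_pos: [0.5884, 0.3775, 0.228]
ee_rot: [2.318, 2.114, 0.009]
ft_force: [-2.5, -2.3, 9.2]
gripper_width: 0.194
finger_force: 72.5
```

Call:
move_arm:
  slide:
    - [0, -4.5, 10.7]
    - [0, -8.3, 21.6]
    - [0, -11.5, 32.7]
    - [0, -14, 44]
    - [0, -15.8, 55.5]
  turn: [0, 0, 0, 0, 0]

```text
t: 49.9
tool_pos: [0.5712, 0.379, 0.1716]
ee_rot: [2.319, 2.116, 0.003]
ft_force: [-3.7, -0.7, 6.7]
gripper_width: 0.194
finger_force: 77.9
```

Run:
```python
from h import *
to((617.2-47.4*.9957,374.8+47.4*.092,311.5-103.8,-5.3));print(sense()['gripper_width']*85)
```

```text
at [571.2 379.  209.4] yawY -5.23 tilt 0.17 q6 0.52 t 49.9 F [-3.7 -0.7  6.7]
slide [ 0.  -1.2  1.7] turn 0.001 rows>= 1
16.519943250087803
```

Call:
move_arm:
  slide:
    - [0, -1.1, 11.5]
    - [0, -1.4, 23.1]
    - [0, -1.1, 34.7]
    - [0, 0, 46.3]
    - [0, 1.7, 57.7]
  turn: [0, 0, 0, 0, 0]

```text
t: 50.4
tool_pos: [0.5703, 0.379, 0.113]
ee_rot: [-2.319, -2.117, 0.004]
ft_force: [-8.7, -0.0, 10.8]
gripper_width: 0.197
finger_force: 83.7
```

Call:
move_arm:
  slide:
    - [0, 2.5, 11.3]
    - [0, 5.6, 22.4]
    - [0, 9.4, 33.4]
    - [0, 13.9, 44.1]
    - [0, 13.9, 44.1]
  turn: [0, 0, 0, 0, 0]

```text
t: 50.9
tool_pos: [0.5815, 0.3779, 0.0668]
ee_rot: [-2.317, -2.114, 0.012]
ft_force: [-12.4, 0.6, 7.7]
gripper_width: 0.198
finger_force: 87.5
```

Run:
```python
from h import *
to((617.2-31.8*.9957,374.8+31.8*.092,311.5-205.6,-5.3));print(sense()['gripper_width']*85)
```

```text
at [581.5 377.9 104.6] yawY -5.24 tilt 0.52 q6 0.5 t 50.9 F [-12.4   0.6   7.7]
slide [ 0.2  4.  -1.3] turn 0.001 rows>= 1
16.837509123825086
```

Call:
move_arm:
  slide:
    - [0, 2, 5]
    - [0, 4, 10]
    - [0, 5, 13]
    - [0, 5, 14]
    - [0, 5, 14]
  turn: [0, 0, 0, 0, 0]

```text
t: 51.4
tool_pos: [0.5868, 0.3774, 0.054]
ee_rot: [-2.317, -2.115, 0.01]
ft_force: [-12.5, 0.2, 8.0]
gripper_width: 0.195
finger_force: 89.0
```

Run:
```python
from h import *
to((617.2-26.7*.9957,374.8+26.7*.092,311.5-216,-5.3));print(sense()['gripper_width']*85)
```

```text
at [586.8 377.4  91.8] yawY -5.21 tilt 0.44 q6 0.5 t 51.4 F [-12.5   0.2   8. ]
slide [ 0.2  3.8 -3.7] turn 0.001 rows>= 1
16.61651970510346
```

Call:
move_arm:
  slide:
    - [0, 1, 2]
    - [0, 2, 4]
    - [0, 2, 5]
    - [0, 2, 5]
    - [0, 2, 5]
  turn: [0, 0, 0, 0, 0]

```text
t: 51.9
tool_pos: [0.5891, 0.3773, 0.0497]
ee_rot: [-2.317, -2.116, 0.009]
ft_force: [-13.3, -0.2, 9.7]
gripper_width: 0.202
finger_force: 89.2
```

Call:
move_arm:
  slide:
    - [0, 1, 2]
    - [0, 2, 4]
    - [0, 2, 4]
    - [0, 2, 4]
  turn: [0, 0, 0, 0]

```text
t: 52.3
tool_pos: [0.5903, 0.3772, 0.046]
ee_rot: [-2.317, -2.114, 0.011]
ft_force: [-12.8, 0.3, 11.6]
gripper_width: 0.2
finger_force: 91.0
```

Run:
```python
from h import *
import pickle
to((617.2-26.7*.9957,374.8+26.7*.092,311.5-216,-5.3));print(sense()['gripper_width']*85)
b=grab('scene');im=cv2.resize(b['frame'][130:280,240:420],None,fx=4,fy=4,interpolation=3);cv2.imwrite('pics/n2.png',im[:,:,::-1])
```

```text
at [590.3 377.2  83.8] yawY -5.24 tilt 0.5 q6 0.5 t 52.3 F [-12.8   0.3  11.6]
slide [  0.1   0.3 -11.7] turn 0.001 rows>= 1
17.006689384073827
```

View pics/n2.png

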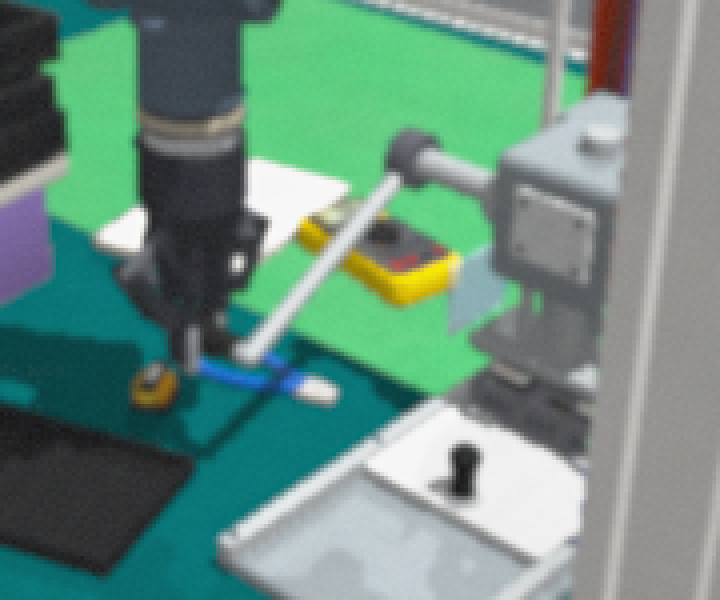

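The lever is well down: arm from pivot (400,165) to end (248,352) in the crop, ram plate lowered onto the relays. I'll compute its angle.

Run:
```python
from h import *
b=grab('scene')
O=np.array([745.5,170.6,0])/1000;X=np.array([.9957,-.0924,0]);Y=np.array([.0924,.9957,0]);Z=np.array([0,0,1])
for yy in(.135,.148):
 for th in(0,1.0,1.1,1.22,1.3):
  a=np.radians(42)-th
  P=[O+X*-.005+Y*yy+Z*.2, O+X*(-.005-.19*np.cos(a))+Y*yy+Z*(.2+.19*np.sin(a))]
  q=(proj(b,P)-[240,130])*4; print(yy,th,q.round(0).tolist(),'angle',np.degrees(np.arctan2(q[1,1]-q[0,1],q[0,0]-q[1,0])).round(1))
print('seen',np.degrees(np.arctan2(352-165,400-248)))
f=b['frame']
# silver arm pixels line fit in crop region
s=f[175:215,300:342].astype(int); m=(s.min(2)>150)&(s.max(2)-s.min(2)<40)
ys,xs=np.nonzero(m);l=cv2.fitLine(np.c_[xs+300,ys+175].astype(np.float32),cv2.DIST_HUBER,0,.01,.01).ravel();print(len(xs),l,np.degrees(np.arctan2(abs(l[1]),abs(l[0]))))
to()
```

```text
0.135 0 [[415.0, 161.0], [278.0, 46.0]] angle -40.1
0.135 1.0 [[415.0, 161.0], [234.0, 317.0]] angle 40.9
0.135 1.1 [[415.0, 161.0], [241.0, 337.0]] angle 45.4
0.135 1.22 [[415.0, 161.0], [251.0, 358.0]] angle 50.3
0.135 1.3 [[415.0, 161.0], [259.0, 370.0]] angle 53.3
0.148 0 [[401.0, 155.0], [263.0, 40.0]] angle -39.8
0.148 1.0 [[401.0, 155.0], [220.0, 310.0]] angle 40.6
0.148 1.1 [[401.0, 155.0], [227.0, 330.0]] angle 45.1
0.148 1.22 [[401.0, 155.0], [237.0, 351.0]] angle 50.1
0.148 1.3 [[401.0, 155.0], [246.0, 363.0]] angle 53.2
seen 50.89460814703555
542 [  0.35688034  -0.9341501  315.99792    191.08548   ] 69.09126
at [590.3 377.1  83.8] yawY -5.23 tilt 0.5 q6 0.5 t 52.4 F [-12.1   0.1  11.7]
```

Stroke end confirmed (seen 50.9° against 50.2° for 1.22 rad). Now I ease it back up along the arc at about 0.6 rad/s.

Call:
move_arm:
  slide:
    - [0, -5.1, -10.4]
    - [0, -9.6, -21.1]
    - [0, -13.4, -32.1]
    - [0, -16.5, -43.2]
    - [0, -19, -54.5]
  turn: [0, 0, 0, 0, 0]

```text
t: 52.9
tool_pos: [0.5721, 0.3787, 0.0985]
ee_rot: [-2.318, -2.114, 0.01]
ft_force: [-6.9, 1.7, -1.6]
gripper_width: 0.198
finger_force: 84.7
```

Call:
move_arm:
  slide:
    - [0, -1.7, -11.4]
    - [0, -2.8, -23]
    - [0, -3.1, -34.6]
    - [0, -2.8, -46.2]
    - [0, -1.7, -57.7]
  turn: [0, 0, 0, 0, 0]

```text
t: 53.4
tool_pos: [0.5685, 0.379, 0.1561]
ee_rot: [-2.315, -2.112, 0.015]
ft_force: [-10.5, 1.2, 0.8]
gripper_width: 0.196
finger_force: 79.4
```

Run:
```python
from h import *
to((617.2-47.4*.9957,374.8+47.4*.092,311.5-103.8,-5.3));print(sense()['gripper_width']*85)
```

```text
at [568.5 379.  193.9] yawY -5.26 tilt 0.71 q6 0.51 t 53.4 F [-10.5   1.2   0.8]
slide [  0.3   1.5 -13.8] turn 0.001 rows>= 1
16.67493664158204
```

Call:
move_arm:
  slide:
    - [0, 1.8, -11.5]
    - [0, 4.3, -22.8]
    - [0, 7.5, -33.9]
    - [0, 11.3, -44.8]
    - [0, 15.8, -55.5]
  turn: [0, 0, 0, 0, 0]

```text
t: 53.9
tool_pos: [0.5805, 0.3779, 0.2117]
ee_rot: [-2.31, -2.11, 0.025]
ft_force: [-20.3, 0.8, 8.6]
gripper_width: 0.201
finger_force: 75.2
```

Call:
move_arm:
  slide:
    - [0, 5.1, -10.4]
    - [0, 10.9, -20.5]
    - [0, 17.2, -30.2]
    - [0, 24.1, -39.5]
    - [0, 24.1, -39.5]
  turn: [0, 0, 0, 0, 0]

```text
t: 54.4
tool_pos: [0.6037, 0.376, 0.2564]
ee_rot: [-2.309, -2.111, 0.024]
ft_force: [-26.5, -1.9, 18.8]
gripper_width: 0.195
finger_force: 72.2
```

Run:
```python
from h import *
to((617.2,374.8,311.5,-5.3));print(sense()['gripper_width']*85)
```

```text
at [603.7 376.  294.2] yawY -5.12 tilt 1.15 q6 0.49 t 54.4 F [-26.5  -1.9  18.8]
slide [  0.   13.6 -17.3] turn 0.003 rows>= 1
16.606403248409578
```

Call:
move_arm:
  slide:
    - [0, -4, -3]
    - [0, -4, -6]
    - [0, -3, -9]
    - [0, -2, -12]
    - [0, -2, -12]
  turn: [0, 0, 0, 0, 0]

```text
t: 54.9
tool_pos: [0.6105, 0.3754, 0.2653]
ee_rot: [-2.319, -2.116, 0.003]
ft_force: [-6.7, -1.1, 4.7]
gripper_width: 0.199
finger_force: 69.7
```

Run:
```python
from h import *
to((617.2,374.8,311.5,-5.3));print(sense()['gripper_width']*85)
b=grab('scene');f=b['frame']
import pickle;a0,b0=pickle.load(open('v0.pkl','rb'))
for g in(b0['frame'],f):
  print(g[138:174:3,300:346:3].min(2))
```

```text
at [610.5 375.4 303.1] yawY -5.26 tilt 0.17 q6 0.49 t 54.9 F [-6.7 -1.1  4.7]
slide [ 0.   6.7 -8.4] turn 0.001 rows>= 1
16.929268594676877
[[ 38  64 179 179  95  89  86  88  85  88  87  86  87  87  85  86]
 [ 58  51 116 159 153 100  86  85  85  86  85  83  85  84  87  90]
 [ 88  85  87  89 115 146 107  83  80  84  84  81  83  84  84  87]
 [ 85  84  86  88  88 108 147 116  85  87  86  84  85  82  88  87]
 [ 81  81  81  84  85  83 101 141 127  85  86  81  84  87  89  87]
 [ 88  80  82  84  87  86  89  93 135 139  88  90  86  85  87  89]
 [ 89  86  91  89  88  85  92  91  94 124 141  98  87  89  86  90]
 [ 84  86  86  88  86  87  89  90  91  87 118 151 101  94  91  94]
 [ 86  85  84  89  86  86  90  90  90  87  91 107 145 121 106  98]
 [ 89  90  86  86  84  84  84  85  91  91  87  81 103 147 119  91]
 [162 110  93  89  84  86  87  85  85  89  93  88  76  95  90 148]
 [245 244 240 208 153  97  86  82  88  89  88  90  65  64  80 133]]
[[ 59  87  95  93  97  98  93  90  91  93  91  89  92  94  93  91]
 [ 44 134 177 109  96  91  90  85  87  90  89  87  92  89  92  94]
 [ 40 121 175 168 129  93  87  88  88  87  85  88  89  88  90  95]
 [ 86  78  87 109 150 155  95  92  89  90  88  89  91  88  93  93]
 [ 86  90  86  87  99 133 164 127  90  90  89  89  90  87  92  93]
 [ 93  89  86  88  91  96 117 157 141  91  88  95  89  90  94  92]
 [ 93  93  92  96  94  92  91 100 141 164 106  94  96  93  92  93]
 [ 92  96  95  90  91  93  92  97  93 123 156 133  94  96  98  98]
 [ 89  91  88  92  87  90  95  98  95  91 104 149 154 110 107 102]
 [ 91  94  91  89  90  89  88  88  92  96  96  95 129 165 118  93]
 [166 118  98  93  89  93  92  91  92  93  98  98  81 108  99 150]
 [246 246 243 219 161 102  89  91  92  92  92  97  69  68  85 142]]
```

Call:
move_arm:
  slide:
    - [0, 1.5, -2]
    - [0, 3, -4]
    - [0, 4.5, -6]
    - [0, 6, -8]
    - [0, 6, -8]
  turn: [0, 0, 0, 0, 0]

```text
t: 55.45
tool_pos: [0.6169, 0.3748, 0.2732]
ee_rot: [-2.32, -2.116, 0.003]
ft_force: [-6.2, 0.6, 4.7]
gripper_width: 0.202
finger_force: 68.8
```

```bash
cat > lev.py <<'E'
from h import *
import pickle
to((617.2,374.8,311.5,-5.3));print(sense()['gripper_width']*85)
a0,b0=pickle.load(open('v0.pkl','rb'))
for g in(b0['frame'],grab('scene')['frame']):
  s=g[138:168,306:340].min(2); r=[]
  for c in range(0,34,3):
    w=(s[:,c].astype(float)-112).clip(0); r.append(round((w*np.arange(30)).sum()/w.sum()+138,1))
  print(r)
E
python3 lev.py
```

```text
at [616.9 374.8 311. ] yawY -5.26 tilt 0.15 q6 0.48 t 55.45 F [-6.2  0.6  4.7]
slide [-0.   0.3 -0.5] turn 0.001 rows>= 1
17.19378087561905
[np.float64(138.8), np.float64(139.5), np.float64(141.4), np.float64(144.1), np.float64(146.5), np.float64(149.2), np.float64(151.7), np.float64(154.1), np.float64(156.9), np.float64(159.2), np.float64(162.1), np.float64(164.1)]
[np.float64(139.0), np.float64(139.6), np.float64(141.6), np.float64(144.2), np.float64(146.8), np.float64(149.3), np.float64(151.9), np.float64(154.3), np.float64(156.9), np.float64(159.1), np.float64(162.0), np.float64(164.2)]
```

The lever is back at rest: the line agrees within 0.3 px with the first picture. Release and return to the knob.

Call:
move_arm:
  slide:
    - [0, 0, 0]
    - [0, 0, 0]
    - [0, 0, 0]
    - [0, 0, -30]
    - [0, 0, -75]
  turn: [0, 0, 0, 0, 0]
  claw: 0.1

```text
t: 56.0
tool_pos: [0.6173, 0.3737, 0.3435]
ee_rot: [-2.32, -2.115, 0.012]
ft_force: [1.0, 0.5, -0.2]
gripper_width: 0.546
finger_force: 0.0
```

Call:
move_arm:
  slide:
    - [0, 0, -20]
    - [-30, -20, -20]
    - [-70, -45, -20]
    - [-110, -65, -20]
    - [-150, -85, -20]
  turn: [0, 0, 0, 0, 0]

```text
t: 56.5
tool_pos: [0.5193, 0.2317, 0.3671]
ee_rot: [2.32, 2.116, 0.002]
ft_force: [1.1, 0.4, 0.9]
gripper_width: 0.553
finger_force: 0.0
```

Call:
move_arm:
  slide:
    - [-40, -5, 0]
    - [-40, -5, 45]
    - [-40, -5, 90]
    - [-40, -5, 135]
    - [-40, 5, 180]
  turn: [0, 0, 0, 0, 0]

```text
t: 57.0
tool_pos: [0.5209, 0.1925, 0.1862]
ee_rot: [2.32, 2.116, 0.002]
ft_force: [0.6, 0.1, 0.7]
gripper_width: 0.553
finger_force: 0.0
```

Run:
```python
from h import *
to((636,180.7,110,-5.3),(636,180.7,37,-5.3))
```

```text
at [520.9 192.5 224. ] yawY -5.28 tilt 0.1 q6 0.25 t 57.0 F [0.6 0.1 0.7]
slide [ -1.2 115.7 114. ] turn 0.0 rows>= 4
slide [ 0.  0. 73.] turn -0.0 rows>= 2
```

Call:
move_arm:
  slide:
    - [0, 10, 40]
    - [0, 45, 70]
    - [-1, 80, 100]
    - [-1, 110, 114]
    - [-1, 115, 114]
  turn: [0, 0, 0, 0, 0]

```text
t: 57.5
tool_pos: [0.6386, 0.1799, 0.0701]
ee_rot: [2.322, 2.115, -0.0]
ft_force: [-1.2, -0.4, 0.6]
gripper_width: 0.55
finger_force: 0.0
```

Call:
move_arm:
  slide:
    - [0, 0, 0]
    - [0, 0, 15]
    - [0, 0, 25]
    - [0, 0, 25]
    - [0, 0, 25]
  turn: [0, 0, 0, 0, 0]

```text
t: 58.0
tool_pos: [0.6346, 0.1815, 0.048]
ee_rot: [-2.32, -2.117, 0.001]
ft_force: [0.6, 0.4, 0.4]
gripper_width: 0.55
finger_force: 0.0
```

Run:
```python
from h import *
to((636,180.7,37,-5.3))
```

```text
at [634.6 181.5  85.8] yawY -5.24 tilt 0.06 q6 0.2 t 58.0 F [0.6 0.4 0.4]
slide [-0.7  1.5 48.8] turn 0.001 rows>= 1
```

Call:
move_arm:
  slide:
    - [0, 1, 20]
    - [0, 1, 38]
    - [0, 1, 46]
    - [0, 1, 48]
    - [0, 1, 48]
  turn: [0, 0, 0, 0, 0]

```text
t: 58.5
tool_pos: [0.6368, 0.1813, 0.0005]
ee_rot: [2.321, 2.117, 0.001]
ft_force: [0.2, 0.4, 0.2]
gripper_width: 0.549
finger_force: 0.0
```

Call:
move_arm:
  slide:
    - [0, 0, 0]
    - [0, 0, 0]
    - [0, 0, 0]
    - [0, 0, 0]
    - [0, 0, 0]
  turn: [0, 0, 0, 0, 0]
  claw: -1
  squeeze: 50

```text
t: 59.0
tool_pos: [0.6362, 0.1814, 0.0014]
ee_rot: [-2.321, -2.117, 0.0]
ft_force: [-2.7, 0.2, 5.3]
gripper_width: 0.247
finger_force: 48.7
```

Call:
move_arm:
  slide:
    - [0, -8, 0]
    - [0, -20, 0]
    - [0, -34, 0]
    - [0, -48, 0]
    - [0, -62, 0]
  turn: [0, 0, 0, 0, 0]

```text
t: 59.5
tool_pos: [0.577, 0.1867, 0.0013]
ee_rot: [2.318, 2.114, 0.007]
ft_force: [3.8, -1.4, 3.4]
gripper_width: 0.244
finger_force: 49.4
```

Call:
move_arm:
  slide:
    - [0, -14, 0]
    - [0, -28, 0]
    - [0, -42, 0]
    - [0, -52, 0]
    - [0, -60, 0]
  turn: [0, 0, 0, 0, 0]

```text
t: 60.0
tool_pos: [0.5166, 0.1922, 0.0013]
ee_rot: [2.318, 2.115, 0.005]
ft_force: [2.3, -2.4, 4.7]
gripper_width: 0.249
finger_force: 49.5
```

Call:
move_arm:
  slide:
    - [0, -3, 0]
    - [0, -6, 0]
    - [0, -9, 0]
    - [0, -12, 0]
    - [0, -12, 0]
  turn: [0, 0, 0, 0, 0]

```text
t: 60.5
tool_pos: [0.5071, 0.1931, 0.0013]
ee_rot: [2.316, 2.114, 0.01]
ft_force: [4.9, -3.7, 3.2]
gripper_width: 0.249
finger_force: 49.6
```

Call:
move_arm:
  slide:
    - [0, -2, 0]
    - [0, -4, 0]
    - [0, -4, 0]
    - [0, -4, 0]
  turn: [0, 0, 0, 0]

```text
t: 60.9
tool_pos: [0.5075, 0.1931, 0.0014]
ee_rot: [2.313, 2.11, 0.019]
ft_force: [10.3, -6.4, -1.2]
gripper_width: 0.242
finger_force: 49.4
```

Call:
move_arm:
  slide:
    - [0, -2, 0]
    - [0, -3, 0]
    - [0, -3, 0]
    - [0, -3, 0]
  turn: [0, 0, 0, 0]

```text
t: 61.3
tool_pos: [0.5078, 0.1932, 0.0014]
ee_rot: [2.31, 2.108, 0.026]
ft_force: [15.4, -8.0, -6.2]
gripper_width: 0.245
finger_force: 49.3
```

Run:
```python
from h import *
to((506.8,193,37,-5.3))
```

```text
at [507.8 193.2  39.2] yawY -5.24 tilt 1.25 q6 0.26 t 61.3 F [15.4 -8.  -6.2]
slide [-0.3 -1.   2.2] turn 0.001 rows>= 1
```

The outer stop is reached. Release and go to the strip.

Call:
move_arm:
  slide:
    - [0, 6, 0]
    - [0, 6, 0]
    - [0, 6, 0]
  turn: [0, 0, 0]

```text
t: 61.6
tool_pos: [0.5072, 0.1931, 0.0013]
ee_rot: [2.316, 2.113, 0.012]
ft_force: [6.5, -4.6, 2.7]
gripper_width: 0.247
finger_force: 49.7
```

Call:
move_arm:
  slide:
    - [0, 0, 0]
    - [0, 0, 0]
    - [0, 0, 0]
    - [0, 0, -20]
    - [0, 0, -60]
  turn: [0, 0, 0, 0, 0]
  claw: 0.3

```text
t: 62.1
tool_pos: [0.4987, 0.1932, 0.0579]
ee_rot: [-2.317, -2.114, 0.011]
ft_force: [0.9, 0.7, 0.6]
gripper_width: 0.65
finger_force: 0.0
```

Call:
move_arm:
  slide:
    - [0, 0, -30]
    - [0, 35, -30]
    - [0, 75, -30]
    - [0, 109, -30]
    - [0, 109, -30]
  turn: [0, 0, 0, 0, 0]
  claw: 0.5

```text
t: 62.6
tool_pos: [0.6158, 0.1831, 0.0904]
ee_rot: [2.32, 2.113, 0.008]
ft_force: [0.7, 0.8, -0.6]
gripper_width: 0.747
finger_force: 0.0
```

Call:
move_arm:
  slide:
    - [0, 0, 0]
    - [0, 0, 10]
    - [0, 0, 20]
    - [0, 0, 20]
    - [0, 0, 20]
  turn: [0, 0, 0, 0, 0]

```text
t: 63.1
tool_pos: [0.6094, 0.1837, 0.0693]
ee_rot: [-2.32, -2.117, 0.003]
ft_force: [-0.5, -0.3, 0.6]
gripper_width: 0.753
finger_force: 0.0
```

Run:
```python
from h import *
to((616,182.7,28,-5.3))
```

```text
at [609.4 183.7 107.1] yawY -5.25 tilt 0.12 q6 0.21 t 63.1 F [-0.5 -0.3  0.6]
slide [-0.4  6.6 79.1] turn 0.001 rows>= 2
```

Call:
move_arm:
  slide:
    - [-0.5, 6, 0]
    - [-0.5, 6, 15]
    - [-0.5, 6, 30]
    - [-0.5, 6, 30]
    - [-0.5, 6, 30]
  turn: [0, 0, 0, 0, 0]

```text
t: 63.6
tool_pos: [0.6156, 0.1824, 0.0388]
ee_rot: [-2.32, -2.116, 0.003]
ft_force: [1.6, 0.1, 0.7]
gripper_width: 0.751
finger_force: 0.0
```

Run:
```python
from h import *
to((616,182.7,28,-5.3))
```

```text
at [615.6 182.4  76.6] yawY -5.28 tilt 0.15 q6 0.21 t 63.6 F [1.6 0.1 0.7]
slide [ 0.3  0.4 48.6] turn 0.0 rows>= 1
```

Call:
move_arm:
  slide:
    - [0, 0, 15]
    - [0, 0, 30]
    - [0, 0, 40]
    - [0, 0, 45]
    - [0, 0, 48]
  turn: [0, 0, 0, 0, 0]

```text
t: 64.1
tool_pos: [0.616, 0.1825, -0.009]
ee_rot: [-2.321, -2.116, 0.002]
ft_force: [0.2, 0.1, 0.6]
gripper_width: 0.752
finger_force: 0.0
```

Call:
move_arm:
  slide:
    - [0, 0, 0]
    - [0, 0, 0]
    - [0, 0, 0]
  turn: [0, 0, 0]

```text
t: 64.4
tool_pos: [0.6171, 0.1826, -0.0073]
ee_rot: [2.321, 2.116, 0.001]
ft_force: [0.1, 0.3, 0.3]
gripper_width: 0.749
finger_force: 0.0
```

Call:
move_arm:
  slide:
    - [0, 0, 0]
    - [0, 0, 0]
    - [0, 0, 0]
    - [0, 0, 0]
    - [0, 0, 0]
  turn: [0, 0, 0, 0, 0]
  claw: -1
  squeeze: 60

```text
t: 64.9
tool_pos: [0.617, 0.1826, -0.0071]
ee_rot: [2.321, 2.117, 0.001]
ft_force: [0.2, 0.1, 6.9]
gripper_width: 0.504
finger_force: 62.5
```

Run:
```python
from h import *
to((616,182.7,28,-5.3));print(sense()['gripper_width']*85)
```

```text
at [617.  182.6  30.7] yawY -5.27 tilt 0.05 q6 0.21 t 64.9 F [0.2 0.1 6.9]
slide [ 0.  -1.   2.7] turn 0.0 rows>= 1
42.8704102025661
```

Call:
move_arm:
  slide:
    - [0, 0, -8]
    - [0, 0, -25]
    - [0, 0, -55]
    - [0, 0, -85]
    - [0, -20, -90]
  turn: [0, 0, 0, 0, 0]

```text
t: 65.4
tool_pos: [0.6025, 0.1844, 0.0859]
ee_rot: [2.317, 2.111, 0.015]
ft_force: [0.1, 0.6, -3.5]
gripper_width: 0.507
finger_force: 61.7
```

Call:
move_arm:
  slide:
    - [0, -25, 0]
    - [0, -55, 0]
    - [0, -85, 0]
    - [10, -115, 0]
    - [35, -135, 0]
  turn: [0, 0, 0, -0.05, -0.1]

```text
t: 65.9
tool_pos: [0.4614, 0.2302, 0.0815]
ee_rot: [-2.211, -2.228, 0.008]
ft_force: [0.7, 0.5, -2.7]
gripper_width: 0.503
finger_force: 61.7
```

Run:
```python
from h import *
to((487.2,442.9,110,13.6));print(sense()['gripper_width']*85)
```

```text
at [461.4 230.2 119.3] yawY 0.45 tilt 0.32 q6 0.24 t 65.9 F [ 0.7  0.5 -2.7]
slide [212.5  27.4   9.3] turn -0.23 rows>= 5
42.79347023895298
```

Call:
move_arm:
  slide:
    - [35, 5, 0]
    - [80, 11, 0]
    - [125, 17, 0]
    - [165, 23, 0]
    - [205, 27, 0]
  turn: [-0.05, -0.1, -0.15, -0.2, -0.23]

```text
t: 66.4
tool_pos: [0.4903, 0.4383, 0.0814]
ee_rot: [-1.94, -2.471, 0.002]
ft_force: [0.8, -0.7, -3.2]
gripper_width: 0.505
finger_force: 61.8
```

Call:
move_arm:
  slide:
    - [0, 0, 0]
    - [0, 0, 20]
    - [0, 0, 45]
    - [0, 0, 60]
    - [0, 0, 60]
  turn: [0, 0, 0, 0, 0]

```text
t: 66.9
tool_pos: [0.4883, 0.4347, 0.0189]
ee_rot: [-1.941, -2.467, 0.011]
ft_force: [-0.0, 0.3, -4.2]
gripper_width: 0.505
finger_force: 61.9
```

Call:
move_arm:
  slide:
    - [0, 0, 0]
    - [0, 0, 0]
    - [0, 0, 0]
  turn: [0, 0, 0]

```text
t: 67.2
tool_pos: [0.4918, 0.4373, 0.0235]
ee_rot: [1.942, 2.469, 0.004]
ft_force: [1.1, 0.2, -2.1]
gripper_width: 0.506
finger_force: 61.9
```

Run:
```python
from h import *
to((487.2,442.9,6.7,13.6));print(sense()['gripper_width']*85)
```

```text
at [491.8 437.3  61.3] yawY 13.63 tilt 0.14 q6 0.32 t 67.2 F [ 1.1  0.2 -2.1]
slide [ 6.5 -3.1 54.6] turn 0.0 rows>= 2
43.04242295948361
```

Call:
move_arm:
  slide:
    - [6, -3, 15]
    - [6, -3, 30]
    - [6, -3, 40]
    - [6, -3, 46]
    - [6, -3, 49]
  turn: [0, 0, 0, 0, 0]

```text
t: 67.7
tool_pos: [0.4858, 0.4415, -0.0285]
ee_rot: [-1.942, -2.469, 0.003]
ft_force: [-0.5, -0.2, -3.9]
gripper_width: 0.503
finger_force: 62.1
```

Call:
move_arm:
  slide:
    - [0, 0, 1]
    - [0, 0, 2]
    - [0, 0, 3.5]
    - [0, 0, 3.5]
    - [0, 0, 3.5]
  turn: [0, 0, 0, 0, 0]

```text
t: 68.2
tool_pos: [0.4867, 0.442, -0.0301]
ee_rot: [1.942, 2.469, 0.001]
ft_force: [0.4, 0.8, -2.2]
gripper_width: 0.503
finger_force: 62.1
```

Run:
```python
from h import *
to((487.2,442.9,6.7,13.6))
```

```text
at [486.7 442.    7.7] yawY 13.63 tilt 0.03 q6 0.33 t 68.2 F [ 0.4  0.8 -2.2]
slide [0.7 0.7 1. ] turn 0.001 rows>= 1
```

Touch down, release, rise and retreat.

Call:
move_arm:
  slide:
    - [0, 0, 1]
    - [0, 0, 1.3]
    - [0, 0, 1.3]
  turn: [0, 0, 0]

```text
t: 68.5
tool_pos: [0.4868, 0.4421, -0.0311]
ee_rot: [1.942, 2.469, 0.001]
ft_force: [-0.6, -1.0, 0.0]
gripper_width: 0.504
finger_force: 62.4
```

Call:
move_arm:
  slide:
    - [0, 0, 0]
    - [0, 0, 0]
    - [0, 0, 0]
    - [0, 0, 0]
    - [0, 0, -10]
  turn: [0, 0, 0, 0, 0]
  claw: 0.45

```text
t: 69.0
tool_pos: [0.4854, 0.4412, -0.0227]
ee_rot: [-1.941, -2.469, 0.005]
ft_force: [0.1, 0.0, -0.6]
gripper_width: 0.726
finger_force: 0.0
```

Call:
move_arm:
  slide:
    - [0, 0, -30]
    - [0, 0, -70]
    - [0, 0, -110]
    - [0, 0, -150]
    - [0, -30, -150]
  turn: [0, 0, 0, 0, 0]

```text
t: 69.5
tool_pos: [0.4654, 0.4388, 0.1363]
ee_rot: [1.94, 2.462, 0.03]
ft_force: [0.4, 1.2, -0.1]
gripper_width: 0.724
finger_force: 0.0
```

Call:
move_arm:
  slide:
    - [0, -45, 0]
    - [10, -90, 0]
    - [25, -135, 0]
    - [45, -180, 0]
    - [70, -220, 0]
  turn: [0, 0, 0, 0, 0]

```text
t: 70.0
tool_pos: [0.2249, 0.4502, 0.1291]
ee_rot: [-1.944, -2.468, 0.0]
ft_force: [-0.0, 0.4, -0.2]
gripper_width: 0.723
finger_force: 0.0
```

```bash
python3 - <<'E'
from h import *
to()
d=grab('top','fin.png')
w=lambda i:i.min(2)>170
# relays in tray: top at .004+.053=.057 if home, .063 if not
p=proj(d,[.486,.4415,.03])[0].round().astype(int);print(p)
im=d['frame'][p[1]-35:p[1]+35,p[0]-35:p[0]+35];m=(im.min(2)>170).astype(np.uint8)
n,l,st,c=cv2.connectedComponentsWithStats(m);print(st.tolist())
for i in range(1,n):
  if st[i,4]>40:
    x,y,ww,h=st[i,:4]+[p[0]-35,p[1]-35,0,0,0][:4]; print(rect(d,(x-3,y-3,x+ww+3,y+h+3),.057,w))
s=d['frame'];k=lambda i:(i.mean(2)>90)
print('strip incl relays',rect(d,(p[0]-26,p[1]-26,p[0]+26,p[1]+26),.032,k))
print('tray',rect(d,(185,195,275,265),.016,lambda i:i.max(2)<60))
print('knob',rect(d,(300,212,328,245),.07,lambda i:i.max(2)<60))
E
python3 lev.py
```

```text
at [224.9 450.2 166.9] yawY 13.56 tilt 0.01 q6 0.65 t 70.0 F [-0.   0.4 -0.2]
[227 229]
[[0, 0, 70, 70, 4658], [41, 26, 12, 11, 113], [30, 29, 6, 2, 7], [37, 29, 1, 1, 1], [14, 30, 13, 12, 112], [32, 41, 2, 2, 4], [35, 41, 2, 1, 2], [38, 40, 2, 2, 3]]
[494.5 402.9  33.6  30.3 -76.4 494.6 403.2]
[476.5 477.   33.1  30.2 -76.9 476.7 477. ]
strip incl relays [485.6 440.5 129.6  48.7 -76.3 485.7 440. ]
tray [486.1 441.2 191.6 131.4 -76.3 486.1 441.4]
knob [503.  192.6  17.   17.   60.6 502.6 192.8]
at [217.4 450.8 166.7] yawY 13.8 tilt 0.36 q6 0.65 t 70.05 F [-4.1 -0.1 -0.1]
slide [-169.2  370.2 -144.8] turn 0.333 rows>= 9
61.48791508014999
[np.float64(138.8), np.float64(139.5), np.float64(141.4), np.float64(144.1), np.float64(146.5), np.float64(149.2), np.float64(151.7), np.float64(154.1), np.float64(156.9), np.float64(159.2), np.float64(162.1), np.float64(164.1)]
[np.float64(138.9), np.float64(139.5), np.float64(141.4), np.float64(144.0), np.float64(146.6), np.float64(149.2), np.float64(151.7), np.float64(154.1), np.float64(156.9), np.float64(159.3), np.float64(161.9), np.float64(164.1)]
```

Strip lies in the middle of the tray, relays 76 mm apart at home height, knob back at its first position, and the lever at rest. Hand in.

Call:
move_arm:
  slide:
    - [0, 0, 0]
    - [0, 0, 0]
    - [0, 0, 0]
    - [0, 0, 0]
    - [0, 0, 0]
  turn: [0, 0, 0, 0, 0]

```text
t: 70.6
tool_pos: [0.228, 0.4508, 0.1282]
ee_rot: [1.944, 2.468, -0.0]
ft_force: [-0.4, -0.1, 0.5]
gripper_width: 0.726
finger_force: 0.0
```

```bash
python3 -c "
from h import *
print(job.hand_in())"
```

```text
the job is handed in; nothing more can be done
None
```

I handed the job in at about 71 s: both white relays present are plugged in and pressed, the strip lies in the tray, the lever is at rest and the shuttle is out; the hand-in gave no verdict, and that the relays are fully home rests on the lever's full stroke and the final camera check.

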